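Pack the spice mills heavy end down and lock the carrying caddy

ROBOT

A 7-joint arm with a two-finger parallel gripper is mounted at the origin on a cart in front of the work surface, level with it; the furniture and walls round the work are solid. World frame = base frame: x ahead of the robot, y to its left, z up, the work surface at z = 0. Lengths are in m, angles in rad, forces in N, time in s.
With the tool pointing down it reaches from about 0.4 to 0.85 m from the base axis. Payload 10.4 kg.
Tool frame: the origin (TCP) lies between the finger pads; the fingertips stand 22 mm ahead of it and the grasp point (between the pads) lies 3 mm ahead of it (r.nose_length is the distance from the TCP to the fingertips, in m); z points along the fingers, y is the line along which they close (so a half turn about z gives the same grasp; the last joint's range is limited). The gripper opens to 87 mm and grips with 3 to 60 N. Pads are 19 mm wide; open, the fingers measure 117 mm over their backs; the gripper's body (75 mm by 190 mm) begins 51 mm behind the grasp point.
Start: joints at [-1.27, 0.332, -0.065, 1.46, 0.022, 1.35, -0.088], TCP at [0.199, 0.593, 0.245] pointing down, gripper open.
Joint ranges: [-2.6, 2.6], [-0.5, 2.12], [-1.47, 1.34], [0.16, 2.42], [-1.27, 4.41], [0.06, 2.06], [-2.6, 2.6]. Speed limits (rad/s): [2.22, 2.22, 2.79, 2.79, 3.14, 3.14, 3.14].

INTERFACE

Orientations are given as a unit quaternion [x, y, z, w].
In Python, from bench import readout, cams, r gives the robot as it stands. The module is installed in compiled form; this text tells all that it offers.
- The arm moves only by the tool step_arm, never from a script. Its argument "deltas" is a list that holds one entry, the list of rows, each a list of 7 numbers: the turn, a rotation vector about the tool's x, y, z in rad, then the shift along the tool's x, y, z in m, then the opening in per cent of the stroke, from 0 (shut) to 100 (fully open). A call has 1 to 20 rows; each row is the pose to reach, as a shift and turn from the pose commanded when the call began, along the tool's axes at that moment; what a row does not reach only later rows make up. A row lasts 1/8 s, in which the tool goes at most 62.5 mm and 10.7 degrees, less where a joint would pass 70% of its speed; a pose out of reach is approached as far as the arm can. A call with a gripper value outside its range is refused whole. The fingers move at their own pace and stop on an object; "squeeze" is the grip in N (left out, the last holds). Time passes only in rows, so rows that repeat a pose let the fingers close. It gives the time, the measured TCP pose, the force, the opening and the grip force at its end, in the units of the state.
- readout.read_state(): the state, without advancing time (a new reading comes with each control period).
- cams.camera(name): name is "scene" or "side" or "wrist"; returns a dict with "img" (480x640x3 uint8, red, green, blue), "fx", "fy", "cx", "cy" (pixels), "origin" and "rotation" of the camera in the world; the wrist camera has in their place "T_tool_cam" (4x4, takes a point from camera to tool coordinates, whose origin is the TCP and whose axes are the flange's). Camera axes: x right, y up, looking along -z (the intrinsics and any distortion apply to the point x, -y, -z); pixel columns grow to the right and rows downward; lengths in m; the calibration is good to about 2 mm. A picture is of the moment at which its call begins: read the wrist's pose just before it. There is no depth.
- r.close_job(): hands the job in; it is judged then, once.
The state is a dict: "time": time; "joint_positions": joint angles; "joint_vel": joint speeds; "joint_torque": joint torques, N m; "ee_pos": TCP position; "eef_rot": TCP orientation; "ft_force": force on the tool from outside, world axes, zero at the start; "torque": the same for the moment, N m; "width": finger opening in m; "grip_force": force on a finger pad.
Only numpy, scipy, OpenCV 4.12 (cv2) and the standard library are available. Lean on these libraries where they do the work, as an engineer would, in place of code of your own. Each camera call takes 0.05 s, during which the arm holds its last target. There are 200 camera calls.

TASK

Pack the spice mills for carrying: pull the red-handled lock pin out of the caddy and park it in the notch on the caddy's side, then swing the keeper bar right back. Lift each mill at mid-length to find out which end holds the heavy grinder, and lay it in a free cradle with that end down against the lower stop (the cradles only carry the lower half, so a mill put in the other way tips out). When all the mills that are there are in, swing the keeper shut over them and push the lock pin home again; leave the other things on the worktop where they are.

Things in the scene. Friction and masses are not known exactly. Their poses are not given: they have to be found in the camera images.
- caddy: wooden carrying caddy, fixed, 160 mm deep, 256 wide over two 10 mm cheeks up to 104 high. Origin on the worktop under its middle, x away from the robot, y left, z up. Its deck falls 35 degrees away from the robot to a stop board 24 mm high; three cradles 66 mm apart. It carries only a mill's lower 72 mm: heavy end up, it tips out. Bracketed mm below are in this frame
- cradle_0 (a point): centre of a mill lying home in the left cradle, against the stop (15, 66, 86). Site x points down along the cradle (away from the robot, 35 degrees below level), z square to the deck. The deck is 19 mm below this point; the cradle is a 46 mm wide lane between round dowels 9 mm thick running 70 mm up from the stop
- cradle_1 (a point): centre of a mill lying home in the middle cradle, against the stop (15, 0, 86). Site x points down along the cradle (away from the robot, 35 degrees below level), z square to the deck. The deck is 19 mm below this point; the cradle is a 46 mm wide lane between round dowels 9 mm thick running 70 mm up from the stop
- cradle_2 (a point): centre of a mill lying home in the right cradle, against the stop (15, -66, 86). Site x points down along the cradle (away from the robot, 35 degrees below level), z square to the deck. The deck is 19 mm below this point; the cradle is a 46 mm wide lane between round dowels 9 mm thick running 70 mm up from the stop
- keeper (a joint): angle of the keeper: 0 shut (stop), 1.5 rad right back; stays put by friction (0.22 N m). A dark steel bail: two flat arms outside the cheeks, a 12 mm round crossbar 78 mm from the axis. Shut, the bar lies 4 mm over the mills' upper faces near mid-length; it opens up and back, away from the robot, clear of stored mills. Blocked while the lock pin is in
- keeper_axis (a point): middle of the keeper's level hinge axis, which runs along the caddy's y (82, 0, 40). Mind the wall cupboard when lifting the arm near here: it hangs 0.6 m above the worktop from world x = 0.67 m back, y = 0 to 0.55 m
- keeper_grip (a point): centre of the keeper's black barrel grip, 26 mm across and 36 mm long along the caddy's y, on a 10 mm stem 40 mm out from the middle of the crossbar, 118 mm from the axis. Shut it is above the axis and towards the robot (17, 0, 139). Grip it from above, fingers closing on its flat ends; it turns in the fingers as the keeper swings
- lock_pin: lock pin, 50 g: square red plastic handle 22 x 22 x 40 mm and a round steel shank 10 mm thick, 52 mm long, last 8 mm tapered. Origin at the handle's centre, x along the shank to its tip (shank from x = 20 to 72 mm). Starts home in the bore, level, x along the caddy's +y, origin 35 mm right of point bore. Draws out to the right (-y); clear of the keeper after 50 mm
- bore (a point): centre of the 13.5 mm bore on the outer face of the right cheek (57, -128, 78), running along the caddy's y through the 10 mm cheek. From 5 to 13 mm outside the cheek stands the keeper's right arm with an equal hole, in line only when the keeper is shut; with the pin home its handle is against that arm (pin origin 33 to 35 mm right of this point)
- notch (a point): centre of the floor of the parking notch (-30, -155, 46): an open-topped groove along the caddy's y, 14 mm wide and deep, in a lug 54 mm long and 34 mm wide on the right cheek. Parked, the shank lies in it, axis 5 mm above the floor, tip close to the cheek, handle just outside the lug: pin origin about 49 mm right of this point, x along the caddy's +y
- mill_1: dark wood spice mill, a square bar 38 x 38 x 140 mm, about 0.43 kg, the same aluminium cap at both ends. Hidden in one end, +x or -x (not all alike), a heavy grinder puts the centre of mass 35 mm off mid-length. Origin at the bar's centre, x along it. Starts lying on the worktop (origin z = 19 mm), x turned -0.2 to -0.7 rad from world x; only 2 or 3 of six mills are there
- mill_2: light wood spice mill, a square bar 38 x 38 x 140 mm, about 0.43 kg, the same aluminium cap at both ends. Hidden in one end, +x or -x (not all alike), a heavy grinder puts the centre of mass 35 mm off mid-length. Origin at the bar's centre, x along it. Starts lying on the worktop (origin z = 19 mm), x turned -0.2 to -0.7 rad from world x; only 2 or 3 of six mills are there
- mill_3: green painted spice mill, a square bar 38 x 38 x 140 mm, about 0.43 kg, the same aluminium cap at both ends. Hidden in one end, +x or -x (not all alike), a heavy grinder puts the centre of mass 35 mm off mid-length. Origin at the bar's centre, x along it. Starts lying on the worktop (origin z = 19 mm), x turned -0.2 to -0.7 rad from world x; only 2 or 3 of six mills are there
- mill_4: dark wood spice mill, a square bar 38 x 38 x 140 mm, about 0.43 kg, the same aluminium cap at both ends. Hidden in one end, +x or -x (not all alike), a heavy grinder puts the centre of mass 35 mm off mid-length. Origin at the bar's centre, x along it. Starts lying on the worktop (origin z = 19 mm), x turned -0.2 to -0.7 rad from world x; only 2 or 3 of six mills are there
- mill_5: green painted spice mill, a square bar 38 x 38 x 140 mm, about 0.43 kg, the same aluminium cap at both ends. Hidden in one end, +x or -x (not all alike), a heavy grinder puts the centre of mass 35 mm off mid-length. Origin at the bar's centre, x along it. Starts lying on the worktop (origin z = 19 mm), x turned -0.2 to -0.7 rad from world x; only 2 or 3 of six mills are there
- mill_6: light wood spice mill, a square bar 38 x 38 x 140 mm, about 0.43 kg, the same aluminium cap at both ends. Hidden in one end, +x or -x (not all alike), a heavy grinder puts the centre of mass 35 mm off mid-length. Origin at the bar's centre, x along it. Starts lying on the worktop (origin z = 19 mm), x turned -0.2 to -0.7 rad from world x; only 2 or 3 of six mills are there
- mug_1: small patterned mug, 58 mm across, 49 mm high, at the back between chopping board and scale; origin under its middle; leave it alone
- spice_jar_2: spice jar with dark lid, 44 mm across, 96 mm high, right of the caddy; origin under its middle; leave it alone
- garlic_1: head of garlic, 60 mm, left of the chopping board, behind the mills; origin under its middle; leave it alone

How it is judged:
By the outcome, as a careful person would: the job done as asked, in the order asked, and still so for the second after the job is handed in, with the robot touching nothing.
Of mill_1, mill_2, mill_3, mill_4, mill_5, mill_6 only 2 to 3 are there at a start; the rules pass over those that are not, and their reading is None.
At some moment in a run one of mill_1, mill_2, mill_3, mill_4, mill_5, mill_6 may be knocked a few centimetres aside while the robot is not near it.
It also fails if it takes over 210 s, if anything falls off the work surface, if the arm or the gripper's body presses on something with over 40 N, if the wrist force passes 120 N, or if a joint passes its speed limit or range.

## Working session

There is one attempt and no reset: what is moved stays moved. The work goes in short steps, Python scripts to look and compute and a tool call to move; the robot and the scene stay as the last step left them, time stands still between calls to the robot, and variables do not carry over. Pictures are saved under pics/ and viewed, at most 14 in all, crops included, and the job is handed in when it is done.

Besides the shell and the picture viewer there is one more tool, called after "Emit:" by a JSON object that holds its "op" and its "data". step_arm: Moves the arm, as the interface text tells. Its arguments: {"type":"object","properties":{"deltas":{"type":"array"},"squeeze":{"type":"number"}},"required":["deltas"]}

```bash
mkdir -p pics; ls; python3 - <<'E'
from bench import readout,cams,r
import cv2,numpy as np
s=readout.read_state(); print(s)
for n in ["scene","side"]:
    c=cams.camera(n); np.savez(f"{n}0.npz",**c); cv2.imwrite(f"pics/{n}0.png",c["img"][:,:,::-1])
    print(n,{k:(np.round(v,4).tolist() if k!="img" else 0) for k,v in c.items()})
c=cams.camera("wrist"); print({k:(np.round(v,4).tolist()) for k,v in c.items() if k!="img"})
print(readout.read_state()["time"], r.nose_length)
E
```

```text
pics
{'time': 0.0, 'joint_positions': array([-1.26955931,  0.33285301, -0.06469409,  1.46094836,  0.02156991,
        1.34989757, -0.08850413]), 'joint_vel': array([-7.43605411e-04, -9.70978849e-04, -6.59185490e-05,  1.09597300e-03,
        8.60175970e-04, -1.43497265e-03,  2.83718242e-03]), 'joint_torque': array([-7.79956554e-04, -6.23257613e+01,  2.41310470e-02, -3.89910936e+01,
       -6.13478338e-02,  3.98213882e-02,  1.64878516e-04]), 'ee_pos': array([0.19876319, 0.59217267, 0.24376231]), 'eef_rot': array([ 1.61209503e-01,  9.86919955e-01, -6.99792389e-04, -9.45878359e-05]), 'ft_force': array([-0.68379241,  0.20565171,  0.02211587]), 'torque': array([0.02510907, 0.03649586, 0.0162084 ]), 'grip_force': 0.0, 'width': 0.08720563777969978}
scene {'img': 0, 'fx': 515.9361, 'fy': 515.9361, 'cx': 315.8851, 'cy': 240.3491, 'origin': [-0.1172, -0.4326, 1.1045], 'rotation': [0.3023, -0.1558, -0.4311, 0.8358]}
side {'img': 0, 'fx': 486.2251, 'fy': 486.2251, 'cx': 317.6011, 'cy': 238.7377, 'origin': [0.4259, 1.2584, 0.8563], 'rotation': [-0.0275, 0.4943, 0.8678, -0.0422]}
{'fx': 336.3476, 'fy': 336.3476, 'cx': 324.4359, 'cy': 237.2356, 'T_tool_cam': [[0.0006, 0.9637, 0.267, 0.0727], [1.0, -0.0009, 0.0007, 0.0], [0.0009, 0.267, -0.9637, -0.1396], [0.0, 0.0, 0.0, 1.0]]}
0.15 0.022
```

View pics/scene0.png

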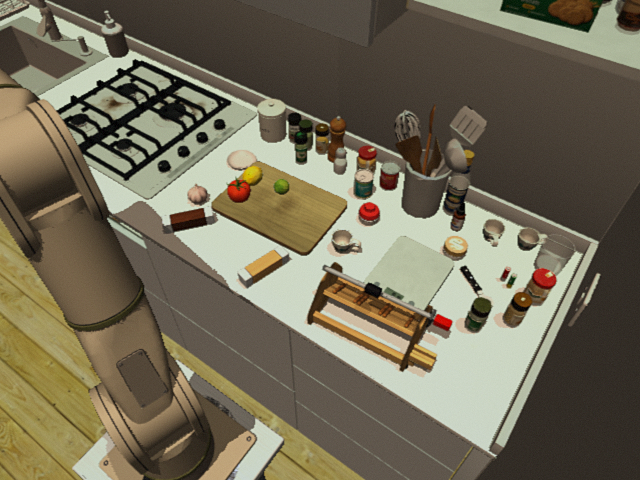

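View pics/side0.png

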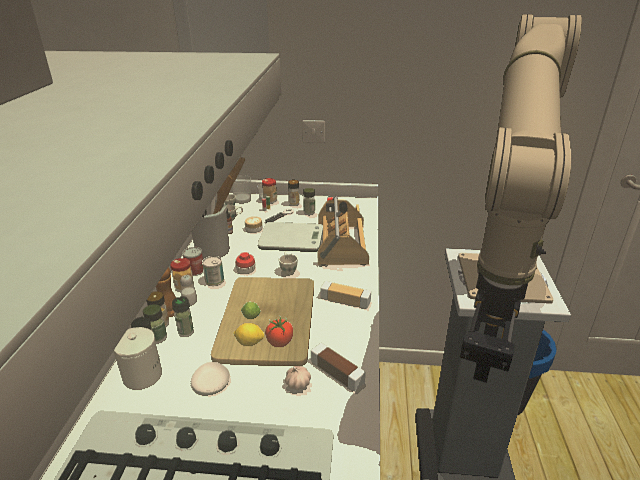

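The scene picture shows a dark mill at (188,219), a light mill at (263,266), the caddy around (370,320) with the grip at (372,290), and the red pin handle at (442,321). The side picture shows the same two mills at (337,367) and (345,294), with no green one in sight. Next: rough measurements.

```bash
cat > h.py <<'E'
import numpy as np,cv2
from scipy.spatial.transform import Rotation as R
from bench import readout,cams,r
def cam(n,f=None):
    s=readout.read_state()
    c=dict(cams.camera(n))
    if n=="wrist":
        T=np.eye(4);T[:3,:3]=R.from_quat(s["eef_rot"]).as_matrix();T[:3,3]=s["ee_pos"]
        M=T@c["T_tool_cam"]; c["origin"]=M[:3,3]; c["Rm"]=M[:3,:3]
    else:
        q=np.array(c["rotation"]); c["Rm"]=R.from_quat(q).as_matrix() if q.size==4 else q
        c["origin"]=np.array(c["origin"])
    if f: cv2.imwrite("pics/"+f,c["img"][:,:,::-1])
    return c
def ray(c,u,v):
    d=c["Rm"]@np.array([(u-c["cx"])/c["fx"],-(v-c["cy"])/c["fy"],-1.]); return d/np.linalg.norm(d)
def onz(c,u,v,z):
    d=ray(c,u,v); return c["origin"]+d*(z-c["origin"][2])/d[2]
def proj(c,P):
    p=(np.atleast_2d(P)-c["origin"])@c["Rm"]; return np.c_[c["cx"]+c["fx"]*p[:,0]/-p[:,2],c["cy"]-c["fy"]*p[:,1]/-p[:,2]]
def tri(*obs):
    A=np.zeros((3,3));b=np.zeros(3)
    for c,u,v in obs:
        d=ray(c,u,v);M=np.eye(3)-np.outer(d,d);A+=M;b+=M@c["origin"]
    P=np.linalg.solve(A,b); return P,[np.linalg.norm(proj(c,P)[0]-[u,v]) for c,u,v in obs]
def blobs(m,amin=20):
    n,l,st,ce=cv2.connectedComponentsWithStats(m.astype(np.uint8)); return [(st[i].tolist(),ce[i].round(1).tolist()) for i in range(1,n) if st[i][4]>=amin]
def delta(pos,rot):
    """shift and turn in present tool axes to reach pose (rot: Rotation)"""
    s=readout.read_state(); R0=R.from_quat(s["eef_rot"])
    return (R0.inv()*rot).as_rotvec().round(4).tolist(), R0.inv().apply(np.array(pos)-s["ee_pos"]).round(4).tolist()
E
python3 - <<'E'
from h import *
S=cam("scene");D=cam("side")
for c in (S,D):
    h=cv2.cvtColor(c["img"],cv2.COLOR_RGB2HSV); H,s,v=cv2.split(h)
    print("red",blobs(((H<6)|(H>174))&(s>170)&(v>90),25))
a=cv2.resize(S["img"][255:375,295:465],None,fx=4.5,fy=4.5,interpolation=cv2.INTER_CUBIC)
cv2.imwrite("pics/z1.png",a[:,:,::-1])
b=np.hstack([cv2.resize(D["img"][185:275,310:385],(450,540),interpolation=cv2.INTER_CUBIC)]); cv2.imwrite("pics/z2.png",b[:,:,::-1])
E
```

```text
red [([358, 146, 19, 12, 147], [366.3, 151.8]), ([228, 182, 22, 18, 234], [238.1, 191.8]), ([359, 203, 20, 17, 266], [368.8, 211.2]), ([533, 268, 23, 19, 283], [543.6, 277.7]), ([433, 314, 19, 17, 191], [442.3, 322.0])]
red [([263, 179, 13, 5, 33], [269.3, 181.1]), ([241, 255, 13, 8, 31], [248.1, 259.6]), ([283, 324, 10, 10, 43], [287.9, 328.6]), ([272, 328, 11, 9, 58], [277.3, 331.9])]
```

View pics/z1.png

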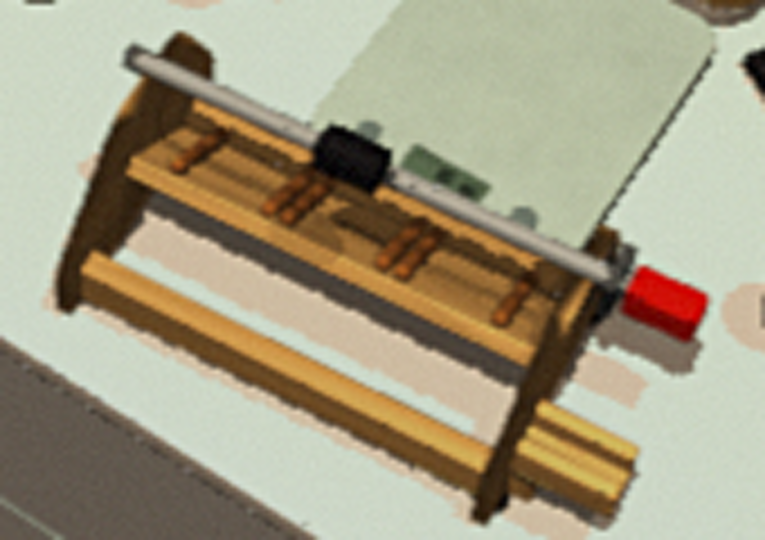

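View pics/z2.png

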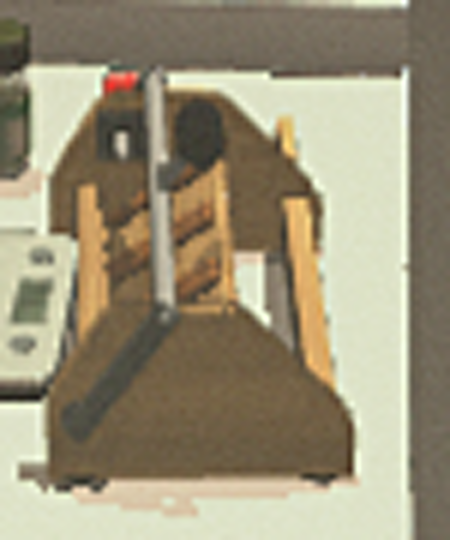

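z1: grip at scene px (373,290), handle centre at (443,322), front feet of the cheeks at (310,323) and (403,370). z2: grip at side px (343,207), left cheek base from (318,264) to (369,264).

```bash
python3 - <<'E'
from h import *
S=cam("scene");D=cam("side")
g,e=tri((S,373.2,290.1),(D,343.3,207.));print("grip",g,e)
p=onz(S,443,322.3,.081);print("pin",p)
for yaw in np.arctan2(*((p-g)[:2][::-1]))-np.arctan2(-163,40),:
    Rz=R.from_euler("z",yaw); o=(g+p)/2-Rz.apply(np.array([37,-81.5,108.5])/1e3); print("yaw",yaw,"o",o,"len",np.linalg.norm((p-g)[:2]))
pts=np.array([[-80,128,0],[80,128,0],[-80,-128,0],[17,0,139],[57,-163,78],[-30,-155,46]])/1e3
w=o*[1,1,0]+Rz.apply(pts)
print(proj(S,w).round(1).tolist());print(proj(D,w).round(1).tolist())
print("feet",onz(S,310.5,323.4,0),onz(S,402.8,370.6,0),onz(D,318,263.7,0),onz(D,369.2,264.2,0))
for n,c in (("S",S),("D",D)):
    h=cv2.cvtColor(c["img"],cv2.COLOR_RGB2HSV); H,s,v=cv2.split(h)
    print(n,"light",[b for b in blobs((H>8)&(H<25)&(s>110)&(v>130),150)])
    print(n,"dark",[b for b in blobs((H<14)&(s>120)&(v>25)&(v<110),150)])
print("light top approx",onz(S,263,265,.038),"dark",onz(S,188,218,.038))
# mill length check: light corners
print(onz(D,329,286,.038),onz(D,370,292,.038))
E
```

```text
grip [ 0.49073669 -0.15627385  0.13921091] [np.float64(0.9449349704600651), np.float64(0.6537592238250186)]
pin [ 0.54657342 -0.31552749  0.081     ]
yaw 0.09657925906790732 o [ 0.4739685  -0.15834836  0.00160545] len 0.16875859108865005
[[303.0, 330.1], [334.5, 283.2], [399.7, 379.4], [372.8, 290.9], [442.5, 322.9], [422.4, 358.0]]
[[374.0, 264.0], [323.6, 264.1], [367.3, 224.8], [342.7, 206.6], [329.5, 201.3], [353.4, 210.1]]
feet [ 0.40765446 -0.04253009  0.        ] [ 0.42974317 -0.28854591  0.        ] [ 0.55921143 -0.0239764   0.        ] [ 0.39728104 -0.035955    0.        ]
S light [([217, 162, 130, 87, 4271], [292.1, 204.2]), ([0, 221, 36, 52, 291], [14.4, 247.9]), ([245, 250, 37, 26, 415], [262.8, 262.4]), ([0, 254, 78, 86, 1642], [27.6, 294.2]), ([323, 287, 91, 49, 784], [369.9, 311.3]), ([313, 311, 91, 49, 584], [359.0, 335.4]), ([0, 319, 101, 124, 2583], [43.4, 370.4]), ([55, 334, 46, 50, 470], [77.4, 356.3]), ([175, 346, 64, 57, 574], [204.4, 372.1]), ([410, 350, 25, 16, 187], [421.9, 357.4]), ([0, 361, 71, 69, 1011], [27.2, 397.4]), ([238, 393, 35, 29, 243], [254.9, 408.9]), ([0, 409, 74, 71, 2060], [26.5, 456.2]), ([67, 426, 27, 34, 262], [77.9, 444.8]), ([303, 441, 54, 39, 772], [325.0, 465.9]), ([285, 462, 29, 18, 196], [296.3, 472.7])]
S dark [([328, 132, 16, 30, 221], [334.6, 145.4]), ([396, 136, 26, 35, 249], [410.2, 151.0]), ([380, 170, 19, 20, 243], [388.0, 180.3]), ([170, 208, 36, 23, 487], [187.3, 218.5])]
D light [([339, 212, 10, 26, 170], [344.0, 224.6]), ([328, 283, 35, 15, 260], [345.3, 289.6]), ([233, 323, 32, 20, 324], [248.5, 333.8]), ([389, 363, 29, 117, 1246], [401.6, 419.9]), ([410, 364, 14, 32, 163], [418.3, 377.5]), ([430, 365, 11, 38, 228], [434.8, 378.2]), ([507, 370, 133, 110, 10176], [577.2, 428.8])]
D dark []
light top approx [0.45889278 0.14557224 0.038     ] dark [0.46502886 0.41996829 0.038     ]
[0.5108579  0.14363782 0.038     ] [0.39499877 0.16116998 0.038     ]
```

```bash
cat >> h.py <<'E'
def down(a,tilt=0,flip=0):
    """tool down, closing axis y at azimuth a (rad)"""
    y=np.array([np.cos(a),np.sin(a),0]);z=np.array([0,0,-1.]);return R.from_matrix(np.c_[np.cross(y,z),y,z])
E
python3 -c "
from h import *
print(delta([.5,.12,.33],down(.3)))
print(readout.read_state()['time'])"
```

```text
([-0.0002, 0.0001, 0.947], [-0.4359, -0.3521, -0.0855])
0.35
```

Emit:
{"op": "step_arm", "data": {"deltas": [[[0, 0, 0.947, -0.436, -0.352, -0.0855, 100], [0, 0, 0.947, -0.436, -0.352, -0.0855, 100], [0, 0, 0.947, -0.436, -0.352, -0.0855, 100], [0, 0, 0.947, -0.436, -0.352, -0.0855, 100], [0, 0, 0.947, -0.436, -0.352, -0.0855, 100], [0, 0, 0.947, -0.436, -0.352, -0.0855, 100], [0, 0, 0.947, -0.436, -0.352, -0.0855, 100], [0, 0, 0.947, -0.436, -0.352, -0.0855, 100], [0, 0, 0.947, -0.436, -0.352, -0.0855, 100], [0, 0, 0.947, -0.436, -0.352, -0.0855, 100], [0, 0, 0.947, -0.436, -0.352, -0.0855, 100]]]}}

```text
time: 1.72
ee_pos: [0.5001, 0.1203, 0.3299]
eef_rot: [0.594, 0.805, 0.0, -0.0]
ft_force: [-0.8, 0.6, -0.2]
width: 0.087
grip_force: 0.0
```

```bash
python3 -c "
from h import *
print(delta([.54,-.30,.28],down(.095)))
s=readout.read_state();print(s['time'],s['joint_positions'].round(2))"
```

```text
([-0.0002, -0.0004, 0.2046], [-0.4134, -0.0859, 0.0498])
1.725 [-0.76  0.04  0.45  1.63 -0.02  1.47 -0.01]
```

Emit:
{"op": "step_arm", "data": {"deltas": [[[0, 0, 0.205, -0.413, -0.086, 0.05, 100], [0, 0, 0.205, -0.413, -0.086, 0.05, 100], [0, 0, 0.205, -0.413, -0.086, 0.05, 100], [0, 0, 0.205, -0.413, -0.086, 0.05, 100], [0, 0, 0.205, -0.413, -0.086, 0.05, 100], [0, 0, 0.205, -0.413, -0.086, 0.05, 100], [0, 0, 0.205, -0.413, -0.086, 0.05, 100], [0, 0, 0.205, -0.413, -0.086, 0.05, 100], [0, 0, 0.205, -0.413, -0.086, 0.05, 100]]]}}

```text
time: 2.85
ee_pos: [0.5409, -0.2978, 0.2794]
eef_rot: [0.672, 0.741, 0.0, -0.001]
ft_force: [0.8, 0.1, 0.0]
width: 0.0871
grip_force: 0.0
```

```bash
python3 -c "
from h import *
c=cam('wrist','w1.png');s=readout.read_state();print(s['ee_pos'],s['joint_positions'].round(2))
o=np.array([.475,-.158,0]);Rz=R.from_euler('z',.09)
pts=np.array([[17,0,139],[57,-163,78],[-30,-155,46],[57,-183,78],[57,-143,78]])/1e3
print(proj(c,o+Rz.apply(pts)).round(0).tolist())"
```

```text
[ 0.54103846 -0.29745533  0.27972108] [-0.17  0.37  0.8   1.46 -0.26  1.42  0.73]
[[277.0, 43.0], [328.0, 234.0], [251.0, 219.0], [328.0, 252.0], [328.0, 215.0]]
```

View pics/w1.png

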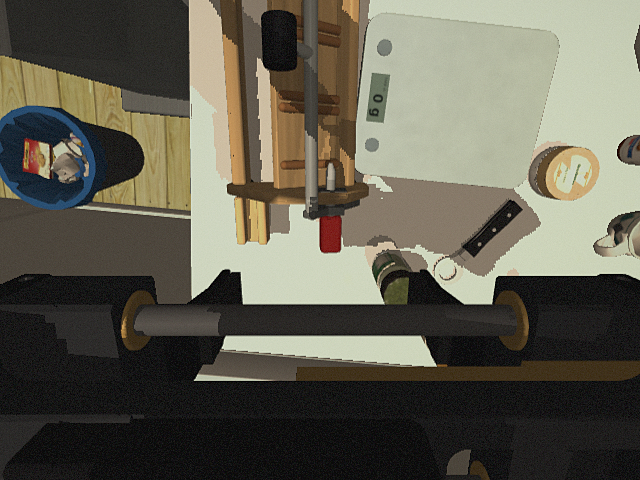

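The picture shows the red handle at (330,233), the notch groove at (252,220), the grip at (279,40), the right cheek along row 190, and the jar lid near (393,265), close to the pin.

```bash
python3 -c "
from h import *
c=cam('wrist');h=cv2.cvtColor(c['img'],cv2.COLOR_RGB2HSV);H,s,v=cv2.split(h)
m=((H<6)|(H>174))&(s>170)&(v>60);m[:, :300]=0;m[:,360:]=0
print(blobs(m)); k=np.argwhere(m)[:,::-1].astype(np.float32);box=cv2.boxPoints(cv2.minAreaRect(k));print(box)
W=np.array([onz(c,u,w,.089) for u,w in box]);print('handle top corners',W.round(4),np.linalg.norm(np.diff(W,axis=0),axis=1))
print('ctr',W.mean(0))
k=(v<60)&(np.indices(v.shape)[0]<80)&(np.indices(v.shape)[1]>255)&(np.indices(v.shape)[1]<302);b=blobs(k,300);print(b)
# black grip ctr z .139 (+.013 top outline)
for st,ce in b: print('grip',onz(c,*ce,.142))
print('jar',onz(c,391,258,.096),onz(c,410,302,.096),onz(c,372,262,.096))
print('notch ends',onz(c,252,245,.06),onz(c,251,200,.06))
print('cheek outer',onz(c,228,193,.05),onz(c,368,190,.06))
S=cam('scene');h=cv2.cvtColor(S['img'],cv2.COLOR_RGB2HSV);H,s,v=cv2.split(h)
m=((H<6)|(H>174))&(s>170)&(v>60);b=[q for q in blobs(m) if 425<q[1][0]<460];print(b)
"
```

```text
[([319, 216, 22, 37, 747], [329.4, 233.6])]
[[319. 216.]
 [340. 216.]
 [340. 252.]
 [319. 252.]]
handle top corners [[ 0.5356 -0.2945  0.089 ]
 [ 0.5565 -0.2925  0.089 ]
 [ 0.5607 -0.3301  0.089 ]
 [ 0.5391 -0.3322  0.089 ]] [0.02103412 0.03786866 0.02166313]
ctr [ 0.54797036 -0.31233451  0.089     ]
[([261, 11, 41, 62, 2083], [279.1, 40.9])]
grip [ 0.49365581 -0.15534605  0.142     ]
jar [ 0.61234194 -0.32913725  0.096     ] [ 0.63965098 -0.37559794  0.096     ] [ 0.59373734 -0.33529758  0.096     ]
notch ends [ 0.46442942 -0.34082327  0.06      ] [ 0.46125839 -0.29035826  0.06      ]
cheek outer [ 0.43375742 -0.28690883  0.05      ] [ 0.58506502 -0.26730434  0.06      ]
[([433, 314, 19, 17, 195], [442.2, 322.0])]
```

```bash
python3 -c "
from h import *
S=cam('scene');print('jar lid',onz(S,480,301,.096))
print(delta([.548,-.312,.079],down(.095)))"
```

```text
jar lid [ 0.63788494 -0.36147475  0.096     ]
([0.0009, -0.0009, 0.0027], [-0.0148, 0.0056, 0.2012])
```

Emit:
{"op": "step_arm", "data": {"deltas": [[[0, 0, 0, -0.015, 0.0056, 0.1, 52], [0, 0, 0, -0.015, 0.0056, 0.1, 52], [0, 0, 0, -0.015, 0.0056, 0.15, 52], [0, 0, 0, -0.015, 0.0056, 0.18, 52], [0, 0, 0, -0.015, 0.0056, 0.201, 52], [0, 0, 0, -0.015, 0.0056, 0.201, 52], [0, 0, 0, -0.015, 0.0056, 0.201, 10], [0, 0, 0, -0.015, 0.0056, 0.201, 10], [0, 0, 0, -0.015, 0.0056, 0.201, 10], [0, 0, 0, -0.015, 0.0056, 0.201, 10], [0, 0, 0, -0.015, 0.0056, 0.201, 10]]], "squeeze": 12}}

```text
time: 4.42
ee_pos: [0.5474, -0.3144, 0.0794]
eef_rot: [0.673, 0.74, 0.0, 0.0]
ft_force: [0.7, -0.4, 1.0]
width: 0.0221
grip_force: 11.8
```

Emit:
{"op": "step_arm", "data": {"deltas": [[[0, 0, 0, -0.01, 0, 0, 10], [0, 0, 0, -0.03, 0, 0, 10], [0, 0, 0, -0.05, 0, 0, 10], [0, 0, 0, -0.06, 0, 0, 10], [0, 0, 0, -0.062, 0, 0, 10], [0, 0, 0, -0.062, 0, 0, 10]]], "squeeze": 20}}

```text
time: 5.18
ee_pos: [0.553, -0.3755, 0.0788]
eef_rot: [0.673, 0.74, 0.0, -0.0]
ft_force: [0.2, 0.8, -0.3]
width: 0.0219
grip_force: 19.8
```

```bash
python3 -c "
from h import *
c=cam('wrist','w2.png')"
```

```text
(no output)
```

View pics/w2.png

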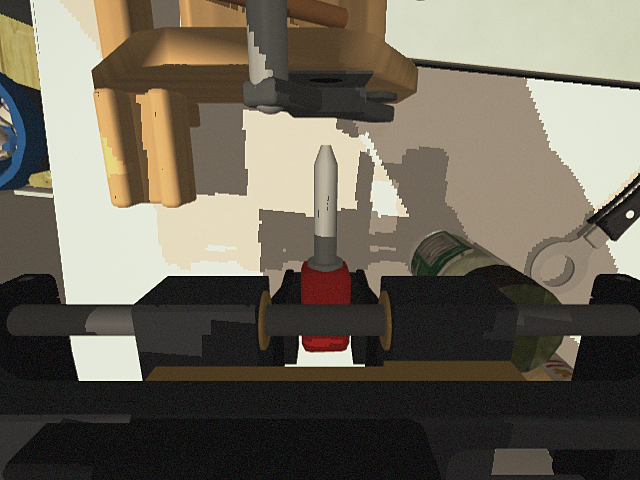

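Pin is out and straight in the fingers: shank on column 326, tip at row 145. Lug ridges run up to row 205, columns 95–195.

```bash
cat > pin.py <<'E'
from h import *
# pin tip in tool frame, from this view
c=cam('wrist');s=readout.read_state();T=R.from_quat(s['eef_rot'])
zg=s['ee_pos'][2]-.003
for u,v in((326,145),(326,265)): print('pin pt tool',T.inv().apply(onz(c,u,v,zg)-s['ee_pos']).round(4))
E
python3 pin.py; python3 -c "
from h import *
print(delta([.467,-.367,.110],down(.095)))"
```

```text
pin pt tool [0.0723 0.0007 0.003 ]
pin pt tool [0.0202 0.0008 0.003 ]
([0.0, -0.0006, 0.0009], [0.0164, -0.085, -0.0311])
```

Emit:
{"op": "step_arm", "data": {"deltas": [[[0, 0, 0, 0, 0, -0.031, 10], [0, 0, 0, 0, -0.04, -0.031, 10], [0, 0, 0, 0, -0.085, -0.031, 10], [0, 0, 0, 0.012, -0.085, -0.031, 10], [0, 0, 0, 0.012, -0.085, -0.031, 10], [0, 0, 0, 0.012, -0.085, -0.031, 10]]]}}

```text
time: 6.02
ee_pos: [0.4685, -0.3715, 0.1101]
eef_rot: [0.672, 0.741, 0.0, 0.0]
ft_force: [-0.7, 1.1, -1.0]
width: 0.0221
grip_force: 19.8
```

```bash
python3 -c "
from h import *
c=cam('wrist');im=c['img'][60:300,220:440];cv2.imwrite('pics/w3.png',cv2.resize(im,None,fx=2.5,fy=2.5)[:,:,::-1])"
```

```text
(no output)
```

View pics/w3.png

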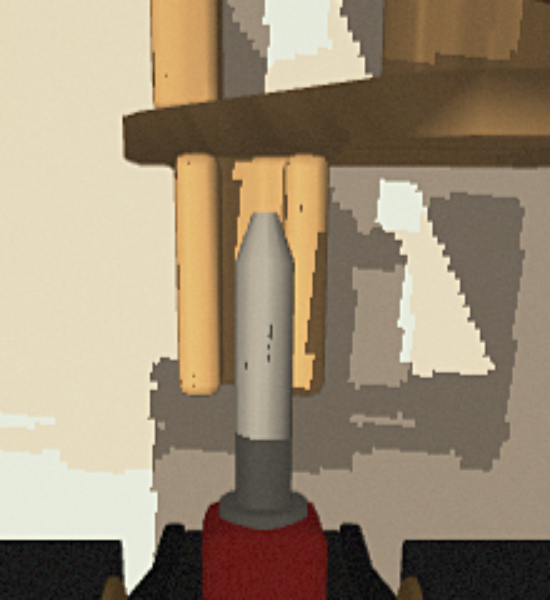

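Lug outer edges are at full-image columns 291–351, so the groove centre is col 321, with the lug's far end at row 126 and near end at row 214. The pin shank is at col 325, above it.

```bash
python3 -c "
from h import *
c=cam('wrist');s=readout.read_state();T=R.from_quat(s['eef_rot'])
for u,v in((321,126),(321,214),(291,126),(351,126)): 
  w=onz(c,u,v,.06);print('lug',w.round(4),T.inv().apply(w-s['ee_pos']).round(4))
for u,v in((326,145),(326,255)): print('pin',T.inv().apply(onz(c,u,v,s['ee_pos'][2]-.003)-s['ee_pos']).round(4))
"
```

```text
lug [ 0.4587 -0.2904  0.06  ] [ 0.0822 -0.0014  0.0499]
lug [ 0.4632 -0.3381  0.06  ] [ 0.0342 -0.0014  0.0499]
lug [ 0.4427 -0.2919  0.06  ] [ 0.0822 -0.0174  0.0499]
lug [ 0.4747 -0.2888  0.06  ] [0.0822 0.0147 0.0499]
pin [0.0725 0.0011 0.003 ]
pin [0.0251 0.0012 0.003 ]
```

Emit:
{"op": "step_arm", "data": {"deltas": [[[0, 0, 0, 0.009, -0.0025, 0, 10], [0, 0, 0, 0.009, -0.0025, 0, 10], [0, 0, 0, 0.009, -0.0025, 0.03, 10], [0, 0, 0, 0.009, -0.0025, 0.04, 10], [0, 0, 0, 0.009, -0.0025, 0.048, 10], [0, 0, 0, 0.009, -0.0025, 0.055, 10], [0, 0, 0, 0.009, -0.0025, 0.055, 10], [0, 0, 0, 0.009, -0.0025, 0.055, 10]]]}}

```text
time: 7.12
ee_pos: [0.4641, -0.3636, 0.0554]
eef_rot: [0.673, 0.74, 0.0, 0.0]
ft_force: [0.7, -0.3, -0.0]
width: 0.022
grip_force: 19.8
```

Emit:
{"op": "step_arm", "data": {"deltas": [[[0, 0, 0, 0, 0, 0, 45], [0, 0, 0, 0, 0, 0, 45], [0, 0, 0, 0, 0, 0, 45], [0, 0, 0, 0, 0, -0.05, 45], [0, 0, 0, 0, 0, -0.11, 45], [0, 0, 0, 0, 0, -0.17, 60], [0, 0, 0, 0, 0, -0.17, 60], [0, 0, 0, 0, 0, -0.17, 60]]]}}

```text
time: 8.12
ee_pos: [0.4638, -0.363, 0.2246]
eef_rot: [0.673, 0.74, 0.0, -0.0]
ft_force: [-0.4, 0.1, -0.8]
width: 0.0515
grip_force: 0.0
```

```bash
python3 -c "
from h import *
c=cam('wrist','w4.png');h=cv2.cvtColor(c['img'],cv2.COLOR_RGB2HSV);H,s,v=cv2.split(h)
m=((H<6)|(H>174))&(s>170)&(v>60);print(blobs(m))
for st,ce in blobs(m,200): print('pin',onz(c,*ce,.062))
print(delta([.4935,-.1555,.25],down(.095-np.pi/2)))
print(readout.read_state()['joint_positions'].round(2))
"
```

```text
[([33, 115, 14, 18, 85], [39.5, 120.8]), ([31, 137, 16, 17, 104], [38.2, 147.0]), ([312, 203, 24, 42, 952], [323.5, 223.9]), ([628, 251, 12, 12, 94], [634.4, 255.4])]
pin [ 0.46302465 -0.36135473  0.062     ]
([-0.0019, -0.0, 1.5711], [0.2036, 0.0495, -0.0259])
[-0.08  0.33  0.83  1.63 -0.25  1.3   0.89]
```

Emit:
{"op": "step_arm", "data": {"deltas": [[[0, 0, 1.571, 0.204, 0.05, -0.026, 70], [0, 0, 1.571, 0.204, 0.05, -0.026, 70], [0, 0, 1.571, 0.204, 0.05, -0.026, 70], [0, 0, 1.571, 0.204, 0.05, -0.026, 70], [0, 0, 1.571, 0.204, 0.05, -0.026, 70], [0, 0, 1.571, 0.204, 0.05, -0.026, 70], [0, 0, 1.571, 0.204, 0.05, -0.026, 70], [0, 0, 1.571, 0.204, 0.05, -0.026, 70], [0, 0, 1.571, 0.204, 0.05, -0.026, 70], [0, 0, 1.571, 0.204, 0.05, -0.026, 70], [0, 0, 1.571, 0.204, 0.05, -0.026, 70]]]}}

```text
time: 9.55
ee_pos: [0.494, -0.1554, 0.2504]
eef_rot: [0.999, 0.049, -0.001, 0.0]
ft_force: [0.4, 0.6, 0.4]
width: 0.0609
grip_force: 0.0
```

```bash
python3 -c "
from h import *
c=cam('wrist');im=np.hstack([cv2.imread('pics/w4.png')[100:340,200:460,::-1],c['img'][100:340,200:460]])
cv2.imwrite('pics/w5.png',cv2.resize(im,None,fx=1.5,fy=1.5)[:,:,::-1])
print(delta([.4935,-.1555,.142],down(.095-np.pi/2)));print(readout.read_state()['joint_positions'].round(2))"
```

```text
([-0.0, 0.0009, 0.0032], [-0.0005, -0.0, 0.1086])
[-0.63  0.1   0.92  1.77 -0.08  1.31 -1.17]
```

View pics/w5.png

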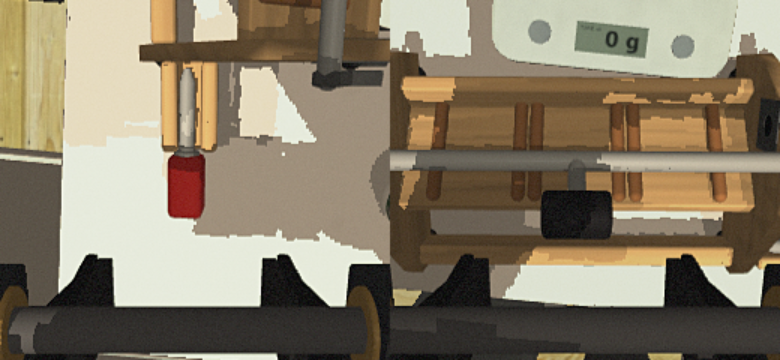

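Left: the pin lies in the notch. Right: the grip is centred at full-image (324.7,242.7), under the hand.

```bash
python3 -c "
from h import *
c=cam('wrist');g=onz(c,324.7,242.7,.139);print(g)
a=onz(c,200+(541-390)/1.5,242.7,.142);b=onz(c,200+(612-390)/1.5,242.7,.142);print(a,b,np.linalg.norm(a-b))
print(delta([g[0],g[1],.142],down(.095-np.pi/2)))
o=np.array([.476,-.156,0]);Rz=R.from_euler('z',.095)
# dowel cols in the deck (row mid ~150): expect caddy y
for u in (437,520,537,617,634,714):
  print((Rz.inv().apply(onz(c,200+(u-390)/1.5,100+150/1.5,.055)-o)*1e3).round(1))
"
```

```text
[ 0.49321661 -0.15614462  0.139     ]
[ 0.49227813 -0.13766511  0.142     ] [ 0.49585849 -0.17388013  0.142     ] 0.03639157385611209
([-0.0001, 0.0005, 0.0026], [-0.0009, 0.0005, 0.1087])
[36.7 91.8 55. ]
[36.9 36.3 55. ]
[36.9 24.9 55. ]
[ 37.1 -28.6  55. ]
[ 37.2 -39.9  55. ]
[ 37.4 -93.4  55. ]
```

Emit:
{"op": "step_arm", "data": {"deltas": [[[0, 0, 0, -0.001, 0.001, 0.05, 70], [0, 0, 0, -0.001, 0.001, 0.09, 70], [0, 0, 0, -0.001, 0.001, 0.1085, 70], [0, 0, 0, -0.001, 0.001, 0.1085, 70], [0, 0, 0, -0.001, 0.001, 0.1085, 30], [0, 0, 0, -0.001, 0.001, 0.1085, 30], [0, 0, 0, -0.001, 0.001, 0.1085, 30], [0, 0, 0, -0.001, 0.001, 0.1085, 30]]], "squeeze": 15}}

```text
time: 10.65
ee_pos: [0.4938, -0.1551, 0.1431]
eef_rot: [0.999, 0.048, 0.0, -0.001]
ft_force: [-2.4, 5.5, 6.2]
width: 0.0361
grip_force: 15.0
```

Emit:
{"op": "step_arm", "data": {"deltas": [[[0, 0, 0, 0.009, 0, -0.0055, 30], [0, 0, 0, 0.018, 0, -0.0097, 30], [0, 0, 0, 0.028, 0, -0.0135, 30], [0, 0, 0, 0.038, 0, -0.0162, 30], [0, 0, 0, 0.058, 0, -0.0192, 30], [0, 0, 0, 0.079, 0, -0.0186, 30], [0, 0, 0, 0.099, 0, -0.0144, 30], [0, 0, 0, 0.118, 0, -0.0068, 30], [0, 0, 0, 0.136, 0, 0.004, 30], [0, 0, 0, 0.151, 0, 0.018, 30], [0, 0, 0, 0.159, 0, 0.0273, 30], [0, 0, 0, 0.1616, 0, 0.0306, 30], [0, 0, 0, 0.1616, 0, 0.0306, 30], [0, 0, 0, 0.1616, 0, 0.0306, 30]]]}}

```text
time: 12.4
ee_pos: [0.6538, -0.1402, 0.1124]
eef_rot: [0.999, 0.048, -0.0, -0.001]
ft_force: [-4.7, 5.0, 5.6]
width: 0.0358
grip_force: 15.0
```

Emit:
{"op": "step_arm", "data": {"deltas": [[[0, 0, 0, 0, 0, 0, 60], [0, 0, 0, 0, 0, 0, 60], [0, 0, 0, 0, 0, -0.05, 60], [0, 0, 0, 0, 0, -0.1, 60], [0, 0, 0, 0, 0, -0.14, 60], [0, 0, 0, 0, 0, -0.14, 60]]]}}

```text
time: 13.15
ee_pos: [0.6555, -0.1426, 0.2557]
eef_rot: [0.999, 0.047, 0.003, 0.001]
ft_force: [-0.5, -0.4, -0.1]
width: 0.0523
grip_force: 0.0
```

```bash
python3 -c "
from h import *
S=cam('scene','s1.png')
print(delta([.48,.24,.40],down(1.27)));print(delta([.5,.0,.35],down(0.0)))"
```

```text
([0.004, 0.0003, -2.7465], [-0.1376, -0.3967, -0.1474])
([0.0027, -0.0017, -1.4765], [-0.1404, -0.1559, -0.0972])
```

View pics/s1.png

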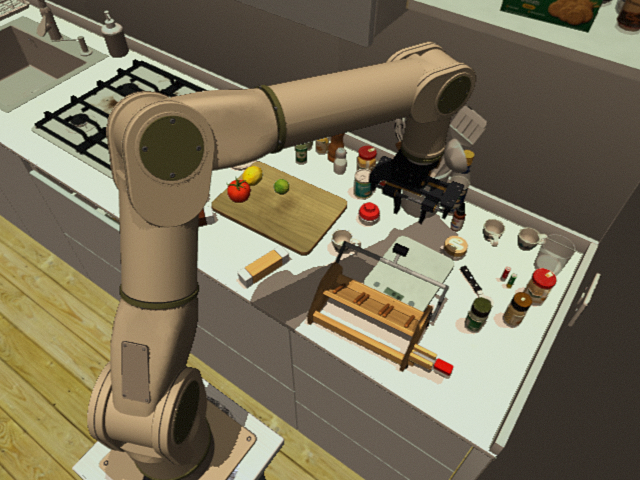

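The keeper is right back (grip at (400,250)), the pin is in the notch at (442,367), and the light mill is still at (263,266).

Emit:
{"op": "step_arm", "data": {"deltas": [[[0, 0, -2.747, -0.138, -0.397, -0.147, 60], [0, 0, -2.747, -0.138, -0.397, -0.147, 60], [0, 0, -2.747, -0.138, -0.397, -0.147, 60], [0, 0, -2.747, -0.138, -0.397, -0.147, 60], [0, 0, -2.747, -0.138, -0.397, -0.147, 60], [0, 0, -2.747, -0.138, -0.397, -0.147, 60], [0, 0, -2.747, -0.138, -0.397, -0.147, 60], [0, 0, -2.747, -0.138, -0.397, -0.147, 60], [0, 0, -2.747, -0.138, -0.397, -0.147, 60], [0, 0, -2.747, -0.138, -0.397, -0.147, 60], [0, 0, -2.747, -0.138, -0.397, -0.147, 60], [0, 0, -2.747, -0.138, -0.397, -0.147, 60], [0, 0, -2.747, -0.138, -0.397, -0.147, 60], [0, 0, -2.747, -0.138, -0.397, -0.147, 60], [0, 0, -2.747, -0.138, -0.397, -0.147, 60], [0, 0, -2.747, -0.138, -0.397, -0.147, 60], [0, 0, -2.747, -0.138, -0.397, -0.147, 60]]]}}

```text
time: 15.32
ee_pos: [0.4792, 0.2408, 0.3983]
eef_rot: [0.151, 0.989, -0.0, -0.0]
ft_force: [-1.1, -0.6, 0.4]
width: 0.0522
grip_force: 0.0
```

```bash
python3 -c "
from h import *
c=cam('wrist','w6.png');s=readout.read_state();print(s['joint_positions'].round(2),s['ee_pos'])
print(proj(c,[[.459,.146,.038],[.465,.42,.038]]))"
```

```text
[-0.95  0.09  0.44  1.44 -0.04  1.62  0.75] [0.47923373 0.24081252 0.39849028]
[[260.44760405 200.67014399]
 [441.09399436 148.36220317]]
```

View pics/w6.png

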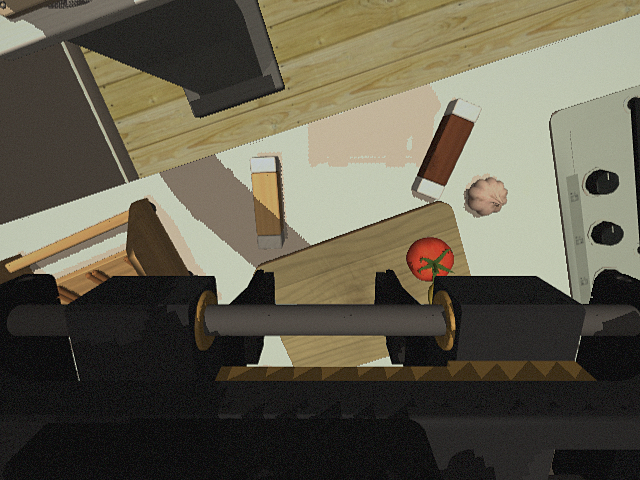

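Two mills only: light from (263,157) to (270,248), dark from (466,104) to (428,193). Garlic is at (487,195), to be kept clear of.

```bash
cat > mill.py <<'E'
from h import *
import sys
def mill(kind):
    c=cam('wrist');h=cv2.cvtColor(c['img'],cv2.COLOR_RGB2HSV);H,s,v=cv2.split(h)
    m=((H>8)&(H<25)&(s>90)&(v>120)) if kind=='light' else ((H<14)&(s>110)&(v>25)&(v<150))
    m=cv2.morphologyEx(m.astype(np.uint8),cv2.MORPH_OPEN,np.ones((3,3)))
    for st,ce in blobs(m,400):
        n,l=cv2.connectedComponents(m); k=np.argwhere(l==l[np.argwhere(m)[0][0],0]) if 0 else None
        sub=np.zeros_like(m);sub[st[1]:st[1]+st[3],st[0]:st[0]+st[2]]=m[st[1]:st[1]+st[3],st[0]:st[0]+st[2]]
        rect=cv2.minAreaRect(np.argwhere(sub)[:,::-1].astype(np.float32));W=np.array([onz(c,u,w,.038) for u,w in cv2.boxPoints(rect)])
        e=[W[1]-W[0],W[2]-W[1]];L=[np.linalg.norm(q) for q in e];a=e[int(np.argmax(L))];a=a*np.sign(a[0])
        if .07<max(L)<.16 and .03<min(L)<.065: print(kind,'ctr',W.mean(0).round(4),'axis az',np.arctan2(a[1],a[0]).round(3),'size',np.round(L,4),'px',ce,'cam',c['origin'].round(3))
if __name__=='__main__':
    for k in sys.argv[1:]: mill(k)
E
python3 mill.py light dark; python3 -c "
from h import *
c=cam('wrist')
for e in (((263,157),(270,248)),((466,104),(428,193))):
  a,b=[onz(c,*p,.038) for p in e];d=a-b;print(a.round(4),b.round(4),((a+b)/2).round(4),np.linalg.norm(d),np.arctan2(-d[1],-d[0]))"
```

```text
light ctr [0.3226 0.4897 0.038 ] axis az 1.269 size [0.1173 0.0574] px [466.0, 22.2] cam [0.41  0.262 0.538]
light ctr [0.3187 0.2674 0.038 ] axis az 1.269 size [0.0713 0.0437] px [306.6, 75.6] cam [0.41  0.262 0.538]
light ctr [0.2768 0.0467 0.038 ] axis az 1.269 size [0.1021 0.0583] px [143.5, 95.2] cam [0.41  0.262 0.538]
dark ctr [0.4701 0.4276 0.038 ] axis az -0.658 size [0.0943 0.0383] px [447.5, 149.4] cam [0.41  0.262 0.538]
[0.4006 0.1715 0.038 ] [0.5336 0.1347 0.038 ] [0.4671 0.1531 0.038 ] 0.13802643107968152 -0.2702746139530275
[0.4167 0.4658 0.038 ] [0.5224 0.3883 0.038 ] [0.4696 0.427  0.038 ] 0.13102411183787285 -0.6320166117709807
```

```bash
python3 -c "
from h import *
print(delta([.467,.152,.17],down(1.30)))"
```

```text
([-0.0, -0.0001, -0.03], [-0.0146, -0.0885, 0.2288])
```

Emit:
{"op": "step_arm", "data": {"deltas": [[[0, 0, -0.03, -0.015, -0.0885, 0.229, 80], [0, 0, -0.03, -0.015, -0.0885, 0.229, 80], [0, 0, -0.03, -0.015, -0.0885, 0.229, 80], [0, 0, -0.03, -0.015, -0.0885, 0.229, 80], [0, 0, -0.03, -0.015, -0.0885, 0.229, 80], [0, 0, -0.03, -0.015, -0.0885, 0.229, 80], [0, 0, -0.03, -0.015, -0.0885, 0.229, 80]]]}}

```text
time: 16.4
ee_pos: [0.4688, 0.1534, 0.1722]
eef_rot: [0.134, 0.991, 0.001, 0.001]
ft_force: [-0.0, 0.7, 0.5]
width: 0.0695
grip_force: 0.0
```

```bash
python3 mill.py light; python3 -c "
from h import *
c=cam('wrist','w7.png')"
```

```text
light ctr [0.3099 0.0515 0.038 ] axis az 1.303 size [0.0703 0.0366] px [136.8, 68.7] cam [0.398 0.172 0.312]
light ctr [0.4594 0.1532 0.038 ] axis az -0.253 size [0.0353 0.0804] px [322.4, 219.1] cam [0.398 0.172 0.312]
light ctr [0.5814 0.1334 0.038 ] axis az 1.302 size [0.0837 0.0321] px [331.9, 351.4] cam [0.398 0.172 0.312]
```

View pics/w7.png

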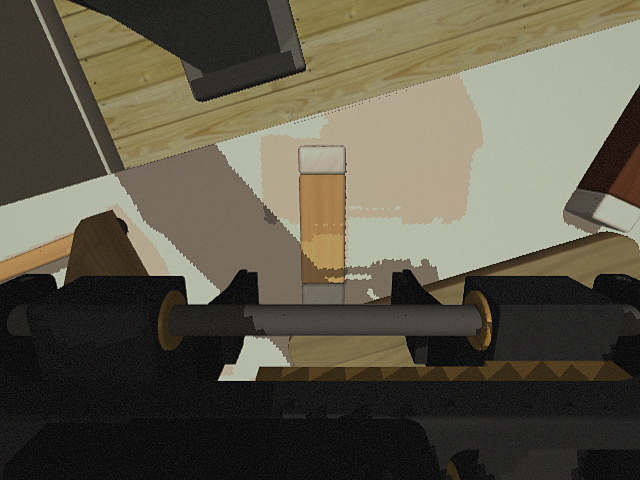

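The mill's top face runs from row 147 (near end) with wood over rows 174–283, on columns 299–345, well aligned with the hand.

```bash
python3 -c "
from h import *
c=cam('wrist');s=readout.read_state();T=R.from_quat(s['eef_rot'])
f=lambda u,v:T.inv().apply(onz(c,u,v,.038)-s['ee_pos']).round(4)
for p in((322,147),(322,174),(322,283),(299,200),(345,200)):print(f(*p))
w=(onz(c,322,174,.038)+onz(c,322,283,.038))/2;print(w)
"
```

```text
[ 0.0702 -0.0018  0.133 ]
[ 0.0494 -0.0019  0.133 ]
[-0.0448 -0.002   0.1332]
[ 0.0284 -0.0207  0.133 ]
[0.0284 0.0169 0.1331]
[0.46566335 0.15161902 0.038     ]
```

Emit:
{"op": "step_arm", "data": {"deltas": [[[0, 0, 0, 0.0012, -0.0019, 0.06, 80], [0, 0, 0, 0.0012, -0.0019, 0.1, 80], [0, 0, 0, 0.0012, -0.0019, 0.125, 80], [0, 0, 0, 0.0012, -0.0019, 0.138, 80], [0, 0, 0, 0.0012, -0.0019, 0.138, 80], [0, 0, 0, 0.0012, -0.0019, 0.138, 20], [0, 0, 0, 0.0012, -0.0019, 0.138, 20], [0, 0, 0, 0.0012, -0.0019, 0.138, 20], [0, 0, 0, 0.0012, -0.0019, 0.138, 20], [0, 0, 0, 0.0012, -0.0019, 0.138, 20], [0, 0, 0, 0.0012, -0.0019, 0.138, 20]]], "squeeze": 50}}

```text
time: 17.92
ee_pos: [0.4661, 0.1506, 0.0323]
eef_rot: [0.134, 0.991, 0.0, 0.0]
ft_force: [-1.4, 1.4, 5.1]
width: 0.0374
grip_force: 50.0
```

```bash
python3 -c "
from h import *
s=readout.read_state();print(s['ft_force'],s['torque'],s['width'],s['grip_force'],s['ee_pos'])"
```

```text
[-1.37863928  1.38898833  5.14194376] [ 0.24559726  0.15605282 -0.03586297] 0.037446667581557576 49.98270238749683 [0.46609483 0.15062678 0.03227107]
```

Emit:
{"op": "step_arm", "data": {"deltas": [[[0, 0, 0, 0, 0, -0.02, 20], [0, 0, 0, 0, 0, -0.04, 20], [0, 0, 0, 0, 0, -0.06, 20], [0, 0, 0, 0, 0, -0.06, 20], [0, 0, 0, 0, 0, -0.06, 20], [0, 0, 0, 0, 0, -0.06, 20], [0, 0, 0, 0, 0, -0.06, 20]]]}}

```text
time: 18.8
ee_pos: [0.4655, 0.1501, 0.0913]
eef_rot: [0.134, 0.991, -0.0, -0.0]
ft_force: [0.4, -0.7, -3.3]
width: 0.0378
grip_force: 50.0
```

```bash
python3 -c "
from h import *
for i in range(3):
  s=readout.read_state();T=R.from_quat(s['eef_rot']);print(s['ft_force'].round(2),'torque world',s['torque'].round(3),'in tool',T.inv().apply(s['torque']).round(3),s['width'],s['ee_pos'].round(4));c=cam('wrist')
cv2.imwrite('pics/w8.png',c['img'][:,:,::-1]); D=cam('side','d8.png')
h=cv2.cvtColor(c['img'],cv2.COLOR_RGB2HSV);print([b for b in blobs((h[...,0]>8)&(h[...,0]<25)&(h[...,1]>90)&(h[...,2]>120),800)])"
```

```text
[ 0.42 -0.71 -3.29] torque world [-0.087 -0.067  0.013] in tool [ 0.066 -0.088 -0.013] 0.03782024756539741 [0.4655 0.1501 0.0913]
[ 0.06  0.43 -4.31] torque world [-0.041 -0.16  -0.003] in tool [-0.003 -0.165  0.003] 0.03742191616188528 [0.4656 0.1501 0.0915]
[ 0.79 -0.76 -3.63] torque world [-0.019 -0.113 -0.027] in tool [-0.012 -0.114  0.027] 0.03732628591362783 [0.4657 0.1502 0.0916]
[([291, 0, 124, 35, 1937], [336.4, 11.4]), ([89, 0, 551, 165, 16940], [341.7, 72.4]), ([51, 10, 128, 93, 5561], [111.2, 56.6]), ([281, 208, 89, 79, 6507], [325.1, 245.0]), ([544, 336, 37, 45, 1079], [561.9, 355.1])]
```

```bash
python3 -c "
from h import *
s=readout.read_state();T=R.from_quat(s['eef_rot']);c=cam('wrist')
P=np.array([[.0475,y,-.0057] for y in(-.019,.019)]+[[.07,0,-.0057]]);print(proj(c,s['ee_pos']+T.apply(P)))
q=[]
for i in range(6):
  q.append(T.inv().apply(readout.read_state()['torque']));cam('wrist')
print(np.mean(q,0))
cv2.imwrite('pics/w8.png',np.hstack([c['img'][130:330,200:450],cv2.resize(cv2.imread('pics/d8.png')[260:330,300:400,::-1],(286,200))])[:,:,::-1])"
```

```text
[[277.61463141 208.74971179]
 [371.77444129 208.82465664]
 [324.73785352 151.25330135]]
[ 0.01611532 -0.125503    0.00240144]
```

View pics/w8.png

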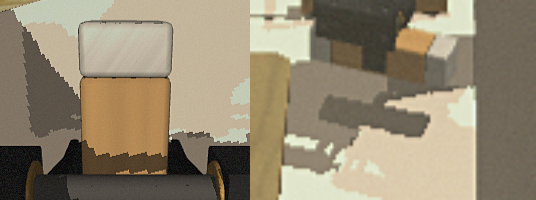

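The torque about tool y averages −0.125 N m, so the heavy end is at tool +x, the end near the robot. The picture shows the mill held level and straight. Next: swing it round for the right cradle.

```bash
cat >> h.py <<'E'
O=np.array([.4763,-.1572,0]);RC=R.from_euler('z',.095)
t35=np.radians(35);UP=np.array([np.sin(t35),0,np.cos(t35)]);DN=np.array([np.cos(t35),0,-np.sin(t35)])
def lay(sx,tilt=t35):
    """tool pose rot over the deck; sx=+1: tool x down-slope"""
    x=sx*np.array([np.cos(tilt),0,-np.sin(tilt)]);z=-np.array([np.sin(tilt),0,np.cos(tilt)])
    return RC*R.from_matrix(np.c_[x,np.cross(z,x),z])
def W(p): return O+RC.apply(np.array(p)/1e3)
E
python3 -c "
from h import *
print(delta(W([22,-66,270]),down(.095-np.pi/2)))"
```

```text
([0.0001, -0.0002, 2.7768], [-0.1361, -0.3474, -0.1781])
```

Emit:
{"op": "step_arm", "data": {"deltas": [[[0, 0, 0.1, 0, 0, -0.06, 20], [0, 0, 0.3, 0, 0, -0.12, 20], [0, 0, 2.777, -0.136, -0.347, -0.178, 20], [0, 0, 2.777, -0.136, -0.347, -0.178, 20], [0, 0, 2.777, -0.136, -0.347, -0.178, 20], [0, 0, 2.777, -0.136, -0.347, -0.178, 20], [0, 0, 2.777, -0.136, -0.347, -0.178, 20], [0, 0, 2.777, -0.136, -0.347, -0.178, 20], [0, 0, 2.777, -0.136, -0.347, -0.178, 20], [0, 0, 2.777, -0.136, -0.347, -0.178, 20], [0, 0, 2.777, -0.136, -0.347, -0.178, 20], [0, 0, 2.777, -0.136, -0.347, -0.178, 20], [0, 0, 2.777, -0.136, -0.347, -0.178, 20], [0, 0, 2.777, -0.136, -0.347, -0.178, 20], [0, 0, 2.777, -0.136, -0.347, -0.178, 20], [0, 0, 2.777, -0.136, -0.347, -0.178, 20], [0, 0, 2.777, -0.136, -0.347, -0.178, 20], [0, 0, 2.777, -0.136, -0.347, -0.178, 20], [0, 0, 2.777, -0.136, -0.347, -0.178, 20]]]}}

```text
time: 21.72
ee_pos: [0.5044, -0.2204, 0.2699]
eef_rot: [0.999, 0.048, 0.0, -0.0]
ft_force: [0.4, 0.6, -3.0]
width: 0.0373
grip_force: 50.0
```

```bash
python3 -c "
from h import *
s=readout.read_state();print(s['joint_positions'].round(2),R.from_quat(s['eef_rot']).inv().apply(s['torque']))
p=np.array([21.8,-66,97.5]);print(delta(W(p+1e3*(.08*UP-.004*DN)),lay(1)),W(p))"
```

```text
[-0.65  0.27  1.17  1.67 -0.25  1.37 -0.92] [-0.01743051 -0.2805802   0.00333945]
([-0.0002, -0.6109, 0.0006], [0.0425, 0.0005, 0.1046]) [ 0.50426227 -0.22083451  0.0975    ]
```

Emit:
{"op": "step_arm", "data": {"deltas": [[[0, -0.611, 0, 0.0425, 0, 0.06, 20], [0, -0.611, 0, 0.0425, 0, 0.08, 20], [0, -0.611, 0, 0.0425, 0, 0.1046, 20], [0, -0.611, 0, 0.0425, 0, 0.1046, 20], [0, -0.611, 0, 0.0425, 0, 0.1046, 20], [0, -0.611, 0, 0.0425, 0, 0.1046, 20], [0, -0.611, 0, 0.0425, 0, 0.1046, 20]]]}}

```text
time: 22.6
ee_pos: [0.5467, -0.2167, 0.1672]
eef_rot: [0.953, 0.045, -0.298, 0.014]
ft_force: [0.0, 0.8, -3.6]
width: 0.0378
grip_force: 50.0
```

```bash
python3 -c "
from h import *
s=readout.read_state();print(s['joint_positions'].round(2))
p=np.array([21.8,-66,97.5]);print(delta(W(p),lay(1)))
c=cam('wrist','w9.png')"
```

```text
[-0.3   0.91  0.95  1.22 -0.34  1.82 -0.88]
([-0.0003, -0.0049, -0.0009], [0.0046, 0.0001, 0.0816])
```

View pics/w9.png

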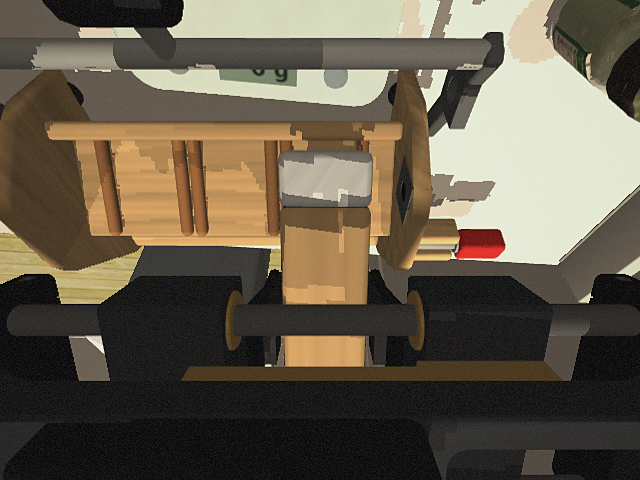

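The held mill at (325,240) lines up with the right cradle. The pin is still in the notch and the crossbar is back.

Emit:
{"op": "step_arm", "data": {"deltas": [[[0, -0.004, 0, 0, 0, 0.04, 20], [0, -0.004, 0, 0, 0, 0.065, 20], [0, -0.004, 0, 0, 0, 0.075, 20], [0, -0.004, 0, 0, 0, 0.079, 20], [0, -0.004, 0, 0, 0, 0.079, 20], [0, -0.004, 0, 0, 0, 0.079, 20]]]}}

```text
time: 23.4
ee_pos: [0.5023, -0.2207, 0.1012]
eef_rot: [0.952, 0.045, -0.302, 0.015]
ft_force: [1.2, -0.5, -3.4]
width: 0.0378
grip_force: 50.0
```

```bash
cat > st.py <<'E'
from h import *
s=readout.read_state();T=R.from_quat(s['eef_rot']);f=T.inv().apply(s['ft_force'])
print('t',s['time'],'f tool',f.round(2),'tau tool',T.inv().apply(s['torque']).round(3),'caddy',(RC.inv().apply(s['ee_pos']-O)*1e3).round(1),'w',s['width'])
E
python3 st.py; python3 -c "
from h import *
print(delta(W([21.8,-66,97.5]),lay(1)))"
```

```text
t 23.4 f tool [2.89 0.64 2.09] tau tool [-0.059  0.95   0.03 ] caddy [ 19.8 -65.7 101.2] w 0.03780899843122865
([0.0004, 0.0029, 0.0], [0.0037, 0.0003, 0.0019])
```

```bash
for i in 1 2 3; do python3 -c "from h import *;cams.camera('wrist')"; python3 st.py; done
```

```text
t 23.45 f tool [2.81 0.24 3.92] tau tool [-0.058  0.95   0.018] caddy [ 19.7 -65.7 101.1] w 0.03756607339162112
t 23.5 f tool [ 1.49 -0.77  2.84] tau tool [-0.083  0.873  0.02 ] caddy [ 19.6 -65.7 100.9] w 0.037609762292220725
t 23.55 f tool [2.45 0.22 2.52] tau tool [-0.08   0.89   0.022] caddy [ 19.5 -65.7 100.9] w 0.03772033947899981
```

Emit:
{"op": "step_arm", "data": {"deltas": [[[0, 0.003, 0, 0.001, 0, 0.001, 20], [0, 0.003, 0, 0.002, 0, 0.002, 20], [0, 0.003, 0, 0.003, 0, 0.003, 20], [0, 0.003, 0, 0.004, 0, 0.003, 20], [0, 0.003, 0, 0.004, 0, 0.003, 20]]]}}

```text
time: 24.18
ee_pos: [0.5037, -0.221, 0.0976]
eef_rot: [0.953, 0.045, -0.3, 0.015]
ft_force: [2.0, 1.0, 10.7]
width: 0.0372
grip_force: 50.0
```

```bash
python3 st.py
```

```text
t 24.175 f tool [ -4.41  -0.75 -10.  ] tau tool [ 0.251 -0.458 -0.064] caddy [ 21.2 -66.1  97.6] w 0.03718587700400587
```

Emit:
{"op": "step_arm", "data": {"deltas": [[[0, 0, 0, 0.001, 0, 0, 60], [0, 0, 0, 0.001, 0, 0, 60], [0, 0, 0, 0.001, 0, 0, 60], [0, 0, 0, 0.001, 0, 0, 60], [0, 0, 0, 0, 0, -0.04, 60], [0, 0, 0, 0, 0, -0.09, 60], [0, 0, 0, 0, 0, -0.12, 60], [0, 0, 0, 0, 0, -0.12, 60]]]}}

```text
time: 25.18
ee_pos: [0.5728, -0.2143, 0.1951]
eef_rot: [0.953, 0.045, -0.3, 0.015]
ft_force: [0.1, -0.6, -0.3]
width: 0.0522
grip_force: 0.0
```

```bash
cat > chk.py <<'E'
from h import *
import sys
# where does the light/dark mill's cap and wood show, versus a mill lying home in cradle k
def home(k,c):
    ctr=np.array([15,66*(1-k),86.]);Y=np.array([0,1,0])
    P=[ctr+sx*DN*a+sy*Y*19+UP*19 for a,sx in((70,1),(47,1),(47,-1),(70,-1)) for sy in(1,-1)]
    return proj(c,np.array([W(p) for p in P])).round(0).tolist()
for n in sys.argv[2:]:
    c=cam(n,f'chk_{n}.png');print(n,home(int(sys.argv[1]),c))
    h=cv2.cvtColor(c['img'],cv2.COLOR_RGB2HSV);H,s,v=cv2.split(h)
    print('wood',[b for b in blobs((H>8)&(H<25)&(s>90)&(v>110),200)]);print('cap',[b for b in blobs((s<40)&(v>110)&(v<225),150)][:25])
E
python3 chk.py 2 wrist; python3 st.py
```

```text
wrist [[298.0, 148.0], [350.0, 148.0], [298.0, 180.0], [349.0, 180.0], [301.0, 296.0], [347.0, 296.0], [301.0, 321.0], [346.0, 321.0]]
wood [([396, 118, 19, 92, 1154], [405.5, 167.9]), ([87, 132, 304, 163, 29255], [250.8, 197.2]), ([389, 218, 55, 42, 943], [416.8, 238.5]), ([0, 227, 151, 56, 4889], [58.5, 256.3]), ([56, 282, 41, 22, 494], [72.3, 291.1]), ([275, 294, 28, 10, 254], [288.0, 298.7])]
cap [([203, 0, 195, 71, 12032], [302.9, 33.3]), ([188, 74, 59, 21, 346], [212.7, 85.2]), ([171, 75, 217, 42, 3230], [305.6, 97.6]), ([81, 76, 92, 19, 589], [126.6, 83.0]), ([300, 149, 50, 29, 1030], [325.6, 160.4]), ([559, 223, 81, 70, 874], [602.8, 258.1]), ([303, 296, 44, 9, 168], [318.5, 298.8])]
t 25.225 f tool [ 0.38 -0.   -0.43] tau tool [-0.096  0.54   0.008] caddy [ 89.7 -65.9 193.8] w 0.052235076281960426
```

Mill 1 is home: the cap shows at 300–350 × 149–178, against 298–350 × 148–180 predicted. Now the dark mill.

```bash
python3 -c "
from h import *
print(delta([.52,-.1,.32],down(-.9)))
print(delta([.4696,.42,.23],down(.926)))"
```

```text
([-0.176, 0.5947, -0.5578], [-0.1059, -0.1186, -0.0799])
([-0.7292, 0.2829, -2.309], [-0.055, -0.6411, -0.0058])
```

Emit:
{"op": "step_arm", "data": {"deltas": [[[-0.176, 0.595, -0.558, -0.106, -0.119, -0.08, 80], [-0.176, 0.595, -0.558, -0.106, -0.119, -0.08, 80], [-0.176, 0.595, -0.558, -0.106, -0.119, -0.08, 80], [-0.176, 0.595, -0.558, -0.106, -0.119, -0.08, 80], [-0.729, 0.283, -2.309, -0.055, -0.641, -0.006, 80], [-0.729, 0.283, -2.309, -0.055, -0.641, -0.006, 80], [-0.729, 0.283, -2.309, -0.055, -0.641, -0.006, 80], [-0.729, 0.283, -2.309, -0.055, -0.641, -0.006, 80], [-0.729, 0.283, -2.309, -0.055, -0.641, -0.006, 80], [-0.729, 0.283, -2.309, -0.055, -0.641, -0.006, 80], [-0.729, 0.283, -2.309, -0.055, -0.641, -0.006, 80], [-0.729, 0.283, -2.309, -0.055, -0.641, -0.006, 80], [-0.729, 0.283, -2.309, -0.055, -0.641, -0.006, 80], [-0.729, 0.283, -2.309, -0.055, -0.641, -0.006, 80], [-0.729, 0.283, -2.309, -0.055, -0.641, -0.006, 80], [-0.729, 0.283, -2.309, -0.055, -0.641, -0.006, 80], [-0.729, 0.283, -2.309, -0.055, -0.641, -0.006, 80], [-0.729, 0.283, -2.309, -0.055, -0.641, -0.006, 80]]]}}

```text
time: 27.48
ee_pos: [0.4697, 0.42, 0.2306]
eef_rot: [0.318, 0.948, 0.0, -0.0]
ft_force: [-0.0, -0.5, 0.3]
width: 0.07
grip_force: 0.0
```

```bash
python3 mill.py dark; python3 -c "
from h import *
c=cam('wrist','w10.png');h=cv2.cvtColor(c['img'],cv2.COLOR_RGB2HSV);H,s,v=cv2.split(h)
print(blobs((H<14)&(s>110)&(v>25)&(v<150),200))
s=readout.read_state();print(s['joint_positions'].round(2),s['time'])
print(proj(c,[[.4167,.4658,.038],[.5224,.3883,.038]]))"
```

```text
dark ctr [0.4706 0.4307 0.038 ] axis az -0.624 size [0.0358 0.0929] px [333.3, 209.7] cam [0.412 0.464 0.37 ]
[([315, 166, 39, 93, 3287], [333.0, 211.1]), ([335, 336, 63, 31, 1695], [365.5, 351.4])]
[-1.2   0.38  0.52  1.49 -0.19  1.32  0.26] 27.575
[[329.31616138 147.14557953]
 [330.40442072 275.34479571]]
```

```bash
python3 -c "
from h import *
print(delta([.4706,.4307,.033],down(.942)))"
```

```text
([0.0002, -0.0004, -0.0169], [0.0055, 0.0089, 0.1977])
```

Emit:
{"op": "step_arm", "data": {"deltas": [[[0, 0, -0.017, 0.0055, 0.009, 0.06, 70], [0, 0, -0.017, 0.0055, 0.009, 0.12, 70], [0, 0, -0.017, 0.0055, 0.009, 0.16, 70], [0, 0, -0.017, 0.0055, 0.009, 0.185, 70], [0, 0, -0.017, 0.0055, 0.009, 0.198, 70], [0, 0, -0.017, 0.0055, 0.009, 0.198, 70], [0, 0, -0.017, 0.0055, 0.009, 0.198, 20], [0, 0, -0.017, 0.0055, 0.009, 0.198, 20], [0, 0, -0.017, 0.0055, 0.009, 0.198, 20], [0, 0, -0.017, 0.0055, 0.009, 0.198, 20], [0, 0, -0.017, 0.0055, 0.009, 0.198, 20]]], "squeeze": 50}}

```text
time: 28.95
ee_pos: [0.4709, 0.431, 0.0333]
eef_rot: [0.309, 0.951, 0.0, -0.0]
ft_force: [-1.5, -0.9, 5.9]
width: 0.0381
grip_force: 49.6
```

Emit:
{"op": "step_arm", "data": {"deltas": [[[0, 0, 0, 0, 0, -0.03, 20], [0, 0, 0, 0, 0, -0.06, 20], [0, 0, 0, 0, 0, -0.09, 20], [0, 0, 0, 0, 0, -0.09, 20], [0, 0, 0, 0, 0, -0.09, 20], [0, 0, 0, 0, 0, -0.09, 20], [0, 0, 0, 0, 0, -0.09, 20]]]}}

```text
time: 29.82
ee_pos: [0.4704, 0.4304, 0.1215]
eef_rot: [0.309, 0.951, -0.001, -0.0]
ft_force: [-0.1, 0.5, -5.4]
width: 0.0373
grip_force: 49.7
```

```bash
for i in 1 2 3 4 5; do python3 -c "from h import *;cams.camera('wrist')"; python3 st.py; done; python3 -c "
from h import *
s=readout.read_state();T=R.from_quat(s['eef_rot']);c=cam('wrist','w11.png')
P=np.array([[.0465,y,-.0057] for y in(-.019,.019)]+[[.07,0,-.0057]]);print(proj(c,s['ee_pos']+T.apply(P)))
h=cv2.cvtColor(c['img'],cv2.COLOR_RGB2HSV);H,q,v=cv2.split(h);print(blobs((H<14)&(q>110)&(v>25)&(v<150),500))"
```

```text
t 29.875 f tool [0.54 0.25 4.09] tau tool [-0.011 -0.172  0.018] caddy [ 49.9 585.5 121.8] w 0.03745771946992956
t 29.925 f tool [ 0.09 -0.14  4.56] tau tool [ 0.012 -0.207 -0.011] caddy [ 50.  585.7 122. ] w 0.0375264435517174
t 29.975 f tool [0.39 0.1  4.6 ] tau tool [-0.014 -0.157 -0.007] caddy [ 50.1 585.7 122.2] w 0.03772597981991178
t 30.025 f tool [-0.48  0.05  4.78] tau tool [ 0.009 -0.167 -0.021] caddy [ 50.2 585.8 122.4] w 0.0377017902334463
t 30.075 f tool [1.32 0.28 3.75] tau tool [-0.012 -0.169 -0.003] caddy [ 50.2 585.8 122.5] w 0.03787246461870178
[[277.48770259 211.12160535]
 [371.4623225  211.19211091]
 [324.51163865 151.18110883]]
[([282, 208, 90, 97, 7314], [325.8, 252.4]), ([283, 336, 81, 31, 1628], [322.8, 351.1])]
```

Torque about tool y is −0.17: the heavy end is again the near (+x) end. Mill 1 staying put in its cradle confirms the sign. It goes into the left cradle.

```bash
python3 -c "
from h import *
print(delta(W([22,66,270]),down(.095-np.pi/2)))"
```

```text
([-0.0005, -0.0003, 2.4187], [-0.3227, -0.4085, -0.1476])
```

Emit:
{"op": "step_arm", "data": {"deltas": [[[0, 0, 0.1, 0, 0, -0.05, 20], [0, 0, 0.3, 0, 0, -0.1, 20], [0, 0, 2.419, -0.323, -0.4085, -0.148, 20], [0, 0, 2.419, -0.323, -0.4085, -0.148, 20], [0, 0, 2.419, -0.323, -0.4085, -0.148, 20], [0, 0, 2.419, -0.323, -0.4085, -0.148, 20], [0, 0, 2.419, -0.323, -0.4085, -0.148, 20], [0, 0, 2.419, -0.323, -0.4085, -0.148, 20], [0, 0, 2.419, -0.323, -0.4085, -0.148, 20], [0, 0, 2.419, -0.323, -0.4085, -0.148, 20], [0, 0, 2.419, -0.323, -0.4085, -0.148, 20], [0, 0, 2.419, -0.323, -0.4085, -0.148, 20], [0, 0, 2.419, -0.323, -0.4085, -0.148, 20], [0, 0, 2.419, -0.323, -0.4085, -0.148, 20], [0, 0, 2.419, -0.323, -0.4085, -0.148, 20], [0, 0, 2.419, -0.323, -0.4085, -0.148, 20], [0, 0, 2.419, -0.323, -0.4085, -0.148, 20]]]}}

```text
time: 32.25
ee_pos: [0.4921, -0.0896, 0.2705]
eef_rot: [0.999, 0.048, -0.0, -0.0]
ft_force: [0.1, -0.5, -4.2]
width: 0.0379
grip_force: 49.9
```

```bash
python3 -c "
from h import *
s=readout.read_state();print(s['joint_positions'].round(2))
p=np.array([22.4,66,98.3]);print(delta(W(p+1e3*(.08*UP-.004*DN)),lay(1)))"
```

```text
[-0.96  0.01  1.08  1.79 -0.01  1.35 -1.36]
([-0.0003, -0.6107, 0.0008], [0.0429, -0.0002, 0.1043])
```

Emit:
{"op": "step_arm", "data": {"deltas": [[[0, -0.611, 0, 0.043, 0, 0.06, 20], [0, -0.611, 0, 0.043, 0, 0.08, 20], [0, -0.611, 0, 0.043, 0, 0.104, 20], [0, -0.611, 0, 0.043, 0, 0.104, 20], [0, -0.611, 0, 0.043, 0, 0.104, 20], [0, -0.611, 0, 0.043, 0, 0.104, 20], [0, -0.611, 0, 0.043, 0, 0.104, 20]]]}}

```text
time: 33.12
ee_pos: [0.5354, -0.0858, 0.167]
eef_rot: [0.953, 0.045, -0.299, 0.014]
ft_force: [-0.7, 0.7, -4.5]
width: 0.0374
grip_force: 49.9
```

```bash
python3 st.py; python3 chk.py 0 wrist; python3 -c "
from h import *
s=readout.read_state();print(s['joint_positions'].round(2))
p=np.array([22.4,66,98.3]);print(delta(W(p),lay(1)))"
```

```text
t 33.125 f tool [ 2.08 -0.74  4.09] tau tool [-0.079  1.021  0.024] caddy [ 65.6  65.5 167. ] w 0.037367708090057385
wrist [[292.0, 142.0], [354.0, 142.0], [293.0, 179.0], [353.0, 179.0], [296.0, 313.0], [350.0, 313.0], [297.0, 342.0], [349.0, 342.0]]
wood [([0, 0, 51, 70, 2923], [21.3, 37.1]), ([604, 86, 36, 128, 785], [632.8, 142.1]), ([216, 102, 23, 110, 1663], [225.9, 162.1]), ([245, 122, 358, 173, 26357], [431.1, 184.9]), ([0, 227, 210, 77, 9531], [95.1, 257.9]), ([583, 228, 55, 43, 306], [605.8, 253.9]), ([224, 233, 25, 38, 289], [235.7, 255.0]), ([286, 282, 47, 19, 563], [308.2, 291.6]), ([293, 336, 40, 30, 600], [317.6, 349.3])]
cap [([322, 45, 153, 22, 2177], [396.6, 55.0]), ([485, 44, 155, 23, 1505], [552.2, 54.2]), ([527, 71, 27, 20, 376], [538.6, 79.6]), ([501, 142, 63, 32, 282], [529.2, 150.1]), ([280, 154, 93, 54, 3987], [325.7, 178.9])]
[-0.52  0.83  0.93  1.34 -0.36  1.82 -1.06]
([-0.0005, -0.0038, -0.0], [0.0041, -0.0003, 0.0814])
```

Emit:
{"op": "step_arm", "data": {"deltas": [[[0, -0.002, 0, 0, 0, 0.04, 20], [0, -0.002, 0, 0, 0, 0.065, 20], [0, -0.002, 0, 0, 0, 0.075, 20], [0, -0.002, 0, 0, 0, 0.079, 20], [0, -0.002, 0, 0, 0, 0.079, 20]]]}}

```text
time: 33.8
ee_pos: [0.4904, -0.0897, 0.1025]
eef_rot: [0.953, 0.045, -0.301, 0.014]
ft_force: [-0.2, -0.9, -4.4]
width: 0.0375
grip_force: 49.9
```

```bash
python3 st.py;python3 -c "
from h import *
print(delta(W([22.4,66,98.3]),lay(1)))"
```

```text
t 33.8 f tool [2.29 0.89 3.83] tau tool [-0.093  1.025  0.014] caddy [ 20.5  65.9 102.5] w 0.03752134342930094
([-0.0003, 0.0006, 0.0003], [0.004, -0.0001, 0.0023])
```

Emit:
{"op": "step_arm", "data": {"deltas": [[[0, 0, 0, 0.001, 0, 0.001, 20], [0, 0, 0, 0.002, 0, 0.002, 20], [0, 0, 0, 0.003, 0, 0.003, 20], [0, 0, 0, 0.004, 0, 0.0035, 20], [0, 0, 0, 0.0045, 0, 0.0035, 20], [0, 0, 0, 0.0045, 0, 0.0035, 20]]]}}

```text
time: 34.55
ee_pos: [0.4925, -0.0901, 0.0981]
eef_rot: [0.953, 0.045, -0.301, 0.014]
ft_force: [1.8, 1.4, 13.0]
width: 0.0375
grip_force: 49.9
```

```bash
python3 st.py
```

```text
t 34.55 f tool [ -5.84  -1.18 -11.77] tau tool [ 0.245 -0.213 -0.028] caddy [22.5 65.2 98.1] w 0.03751775125156608
```

Emit:
{"op": "step_arm", "data": {"deltas": [[[0, 0, 0, 0.001, 0, 0, 60], [0, 0, 0, 0.001, 0, 0, 60], [0, 0, 0, 0.001, 0, 0, 60], [0, 0, 0, 0.001, 0, 0, 60], [0, 0, 0, 0, 0, -0.04, 60], [0, 0, 0, 0, 0, -0.09, 60], [0, 0, 0, 0, 0, -0.12, 60], [0, 0, 0, 0, 0, -0.12, 60]]]}}

```text
time: 35.55
ee_pos: [0.5612, -0.0834, 0.1954]
eef_rot: [0.953, 0.045, -0.3, 0.014]
ft_force: [-0.3, -0.0, -0.4]
width: 0.0524
grip_force: 0.0
```

```bash
python3 chk.py 0 wrist; python3 chk.py 2 wrist|head -1; python3 -c "
from h import *
g=W([176,0,111.]);print(g)
print('up',delta([.60,-.14,.30],down(.095-np.pi/2)))
c=cam('wrist','w12.png');print('grip pred',proj(c,[W([176,0,111])]))"
```

```text
wrist [[297.0, 149.0], [349.0, 149.0], [298.0, 181.0], [348.0, 181.0], [300.0, 296.0], [346.0, 296.0], [301.0, 321.0], [346.0, 321.0]]
wood [([0, 0, 92, 87, 6891], [40.5, 45.3]), ([579, 119, 25, 91, 1194], [592.4, 169.2]), ([234, 123, 15, 85, 974], [241.0, 171.7]), ([258, 133, 48, 107, 3690], [281.8, 182.6]), ([302, 133, 44, 11, 234], [321.5, 137.5]), ([348, 133, 214, 143, 17326], [440.8, 193.3]), ([0, 221, 216, 83, 10360], [98.9, 252.6]), ([548, 224, 40, 36, 210], [565.0, 245.1]), ([347, 254, 34, 41, 883], [360.9, 273.5])]
cap [([333, 0, 113, 72, 6653], [384.0, 34.7]), ([514, 0, 93, 72, 2468], [557.1, 35.7]), ([192, 77, 51, 17, 284], [215.2, 83.1]), ([285, 76, 101, 18, 712], [332.9, 81.2]), ([573, 76, 45, 11, 181], [594.8, 80.1]), ([341, 92, 204, 26, 2348], [462.9, 104.2]), ([301, 149, 50, 30, 998], [326.5, 160.4]), ([475, 149, 53, 27, 1075], [501.7, 162.2])]
wrist [[479.0, 148.0], [531.0, 148.0], [475.0, 180.0], [526.0, 180.0], [461.0, 296.0], [508.0, 296.0], [458.0, 321.0], [504.0, 321.0]]
[ 0.6515064  -0.14050514  0.111     ]
up ([-0.0009, 0.6144, -0.0005], [-0.0329, 0.0602, -0.1071])
grip pred [[481.58254759  33.27925577]]
```

Both caps sit where a mill lying home should show, so both mills are in. Next: the keeper.

```bash
python3 -c "
from h import *
print('up',delta([.6535,-.141,.24],down(.095-np.pi/2)))"
```

```text
up ([-0.0012, 0.615, -0.0006], [0.0451, 0.0664, -0.0891])
```

Emit:
{"op": "step_arm", "data": {"deltas": [[[0, 0.2, 0, 0, 0.02, -0.06, 70], [0, 0.615, 0, 0.045, 0.066, -0.089, 70], [0, 0.615, 0, 0.045, 0.066, -0.089, 70], [0, 0.615, 0, 0.045, 0.066, -0.089, 70], [0, 0.615, 0, 0.045, 0.066, -0.089, 70], [0, 0.615, 0, 0.045, 0.066, -0.089, 70], [0, 0.615, 0, 0.045, 0.066, -0.089, 70]]]}}

```text
time: 36.58
ee_pos: [0.6544, -0.14, 0.2406]
eef_rot: [0.999, 0.048, 0.0, 0.0]
ft_force: [1.0, 0.1, -1.0]
width: 0.0608
grip_force: 0.0
```

```bash
python3 -c "
from h import *
c=cam('wrist','w13.png');v=cv2.cvtColor(c['img'],cv2.COLOR_RGB2HSV)[...,2]
m=(v<60);m[275:]=0
for st,ce in blobs(m,500): print(st,ce,onz(c,*ce,.112))
print(proj(c,[W([176,0,111]),[.6538,-.1402,.1094]]));print(readout.read_state()['ee_pos'],delta([.6538,-.1405,.1124],down(.095-np.pi/2)))"
```

```text
[456, 102, 67, 65, 1279] [487.7, 133.1] [ 0.74720468 -0.25652606  0.112     ]
[303, 225, 44, 31, 1303] [324.5, 239.5] [ 0.65136284 -0.14077717  0.112     ]
[503, 233, 48, 42, 815] [521.9, 248.3] [ 0.65955078 -0.30565099  0.112     ]
[535, 249, 48, 26, 575] [553.1, 260.8] [ 0.65124304 -0.33466844  0.112     ]
[[324.18936268 238.97650825]
 [324.08812512 235.78835544]]
[ 0.65434787 -0.14021893  0.24068048] ([0.0001, -0.0003, 0.0004], [-0.0006, 0.0002, 0.1283])
```

Emit:
{"op": "step_arm", "data": {"deltas": [[[0, 0, 0, -0.0025, 0.0005, 0.05, 70], [0, 0, 0, -0.0025, 0.0005, 0.1, 70], [0, 0, 0, -0.0025, 0.0005, 0.12, 70], [0, 0, 0, -0.0025, 0.0005, 0.1275, 70], [0, 0, 0, -0.0025, 0.0005, 0.1275, 70], [0, 0, 0, -0.0025, 0.0005, 0.1275, 30], [0, 0, 0, -0.0025, 0.0005, 0.1275, 30], [0, 0, 0, -0.0025, 0.0005, 0.1275, 30], [0, 0, 0, -0.0025, 0.0005, 0.1275, 30]]], "squeeze": 15}}

```text
time: 37.75
ee_pos: [0.652, -0.1404, 0.1142]
eef_rot: [0.999, 0.048, 0.001, -0.001]
ft_force: [-2.0, 4.2, 4.9]
width: 0.0357
grip_force: 15.0
```

```bash
python3 st.py; python3 -c "
from h import *
ax=np.array([82,40.]);g=(RC.inv().apply(readout.read_state()['ee_pos']-O)*1e3)[[0,2]]-[0,3]
d=g-ax;rr=np.hypot(*d);ph=np.arctan2(d[1],d[0]);print(rr,np.degrees(ph))
pe=np.arctan2(99,-65)
for t in np.linspace(0,1,14)[1:]:
  p=ph+(pe-ph)*t; q=118.4*np.array([np.cos(p),np.sin(p)])-d; print(np.round([q[0],-q[1]],1).tolist())"
```

```text
t 37.75 f tool [-1.58 -4.4  -4.9 ] tau tool [ 0.895 -0.544  0.004] caddy [1.765e+02 1.000e-01 1.142e+02] w 0.03572127187450079
118.36288771287381 36.989936624795476
[-8.8, -10.5]
[-18.9, -19.8]
[-29.9, -28.0]
[-41.8, -34.8]
[-54.4, -40.2]
[-67.5, -44.1]
[-81.1, -46.4]
[-94.7, -47.2]
[-108.4, -46.4]
[-121.9, -44.0]
[-135.1, -40.0]
[-147.6, -34.6]
[-159.5, -27.8]
```

Emit:
{"op": "step_arm", "data": {"deltas": [[[0, 0, 0, -0.0088, 0, -0.0105, 30], [0, 0, 0, -0.0189, 0, -0.0198, 30], [0, 0, 0, -0.03, 0, -0.028, 30], [0, 0, 0, -0.0418, 0, -0.0348, 30], [0, 0, 0, -0.0544, 0, -0.0402, 30], [0, 0, 0, -0.0675, 0, -0.0441, 30], [0, 0, 0, -0.081, 0, -0.0464, 30], [0, 0, 0, -0.0947, 0, -0.0472, 30], [0, 0, 0, -0.1084, 0, -0.0464, 30], [0, 0, 0, -0.122, 0, -0.044, 30], [0, 0, 0, -0.135, 0, -0.04, 30], [0, 0, 0, -0.1476, 0, -0.0346, 30], [0, 0, 0, -0.1595, 0, -0.0278, 30], [0, 0, 0, -0.1615, 0, -0.0266, 30], [0, 0, 0, -0.1615, 0, -0.0266, 30], [0, 0, 0, -0.1615, 0, -0.0266, 30]]]}}

```text
time: 39.75
ee_pos: [0.4922, -0.1553, 0.1409]
eef_rot: [0.999, 0.048, 0.002, -0.001]
ft_force: [4.6, 6.8, 5.9]
width: 0.0361
grip_force: 15.0
```

```bash
python3 st.py
```

```text
t 39.75 f tool [ 5.23 -6.3  -5.9 ] tau tool [1.444 0.825 0.159] caddy [ 16.    0.4 140.9] w 0.036059106837410385
```

Emit:
{"op": "step_arm", "data": {"deltas": [[[0, 0, 0, 0, 0, 0, 60], [0, 0, 0, 0, 0, 0, 60], [0, 0, 0, 0, 0, -0.05, 60], [0, 0, 0, 0, 0, -0.1, 60], [0, 0, 0, 0, 0, -0.1, 60], [0, 0, 0, 0, 0, -0.1, 60]]]}}

```text
time: 40.5
ee_pos: [0.4905, -0.1564, 0.2396]
eef_rot: [0.999, 0.047, 0.001, -0.001]
ft_force: [0.3, 0.3, -1.0]
width: 0.052
grip_force: 0.0
```

```bash
python3 -c "
from h import *
c=cam('wrist','w14.png');v=cv2.cvtColor(c['img'],cv2.COLOR_RGB2HSV)[...,2]
m=(v<60);m[270:]=0
for st,ce in blobs(m,500): print(st,ce,onz(c,*ce,.14))
print(proj(c,[W([17,0,139])]))
print(delta([.4638,-.363,.2246],down(.095)))"
```

```text
[568, 55, 41, 58, 1019] [582.4, 87.7] [ 0.6151435 -0.3151237  0.14     ]
[448, 162, 17, 37, 500] [455.8, 180.2] [ 0.54783312 -0.24421895  0.14      ]
[221, 213, 56, 57, 2785] [248.8, 242.5] [ 0.48816005 -0.10063176  0.14      ]
[298, 226, 51, 35, 1654] [323.0, 242.5] [ 0.49339226 -0.15534836  0.14      ]
[[323.30398292 242.36990852]]
([-0.0003, -0.0009, -1.5712], [-0.0458, 0.2032, 0.0144])
```

Grip back at its shut position. Over to the pin.

Emit:
{"op": "step_arm", "data": {"deltas": [[[0, 0, -1.571, -0.046, 0.203, 0.0, 60], [0, 0, -1.571, -0.046, 0.203, 0.0, 60], [0, 0, -1.571, -0.046, 0.203, 0.0, 60], [0, 0, -1.571, -0.046, 0.203, 0.0144, 60], [0, 0, -1.571, -0.046, 0.203, 0.0144, 60], [0, 0, -1.571, -0.046, 0.203, 0.0144, 52], [0, 0, -1.571, -0.046, 0.203, 0.0144, 52], [0, 0, -1.571, -0.046, 0.203, 0.0144, 52], [0, 0, -1.571, -0.046, 0.203, 0.0144, 52], [0, 0, -1.571, -0.046, 0.203, 0.0144, 52], [0, 0, -1.571, -0.046, 0.203, 0.0144, 52]]]}}

```text
time: 41.92
ee_pos: [0.4639, -0.3629, 0.2247]
eef_rot: [0.674, 0.738, 0.001, -0.0]
ft_force: [0.6, 0.1, -0.5]
width: 0.0452
grip_force: 0.0
```

```bash
python3 -c "
from h import *
c=cam('wrist','w15.png');h=cv2.cvtColor(c['img'],cv2.COLOR_RGB2HSV);H,s,v=cv2.split(h)
m=((H<6)|(H>174))&(s>170)&(v>60)
for st,ce in blobs(m,300): print(st,ce,'pin',onz(c,*ce,.062))
print(readout.read_state()['ee_pos'],delta([.4637,-.363,.055],down(.095)))"
```

```text
[312, 203, 24, 43, 950] [323.5, 224.1] pin [ 0.46319703 -0.3613813   0.062     ]
[ 0.46401752 -0.36295498  0.22494179] ([0.0008, -0.0007, -0.0039], [-0.0001, -0.0005, 0.1699])
```

Emit:
{"op": "step_arm", "data": {"deltas": [[[0, 0, -0.004, 0, -0.0005, 0.06, 52], [0, 0, -0.004, 0, -0.0005, 0.12, 52], [0, 0, -0.004, 0, -0.0005, 0.155, 52], [0, 0, -0.004, 0, -0.0005, 0.171, 52], [0, 0, -0.004, 0, -0.0005, 0.171, 52], [0, 0, -0.004, 0, -0.0005, 0.171, 10], [0, 0, -0.004, 0, -0.0005, 0.171, 10], [0, 0, -0.004, 0, -0.0005, 0.171, 10], [0, 0, -0.004, 0, -0.0005, 0.171, 10]]], "squeeze": 20}}

```text
time: 43.1
ee_pos: [0.4644, -0.3631, 0.055]
eef_rot: [0.671, 0.741, 0.001, 0.001]
ft_force: [0.7, -0.4, 1.7]
width: 0.022
grip_force: 20.0
```

Emit:
{"op": "step_arm", "data": {"deltas": [[[0, 0, 0, 0, 0, -0.02, 10], [0, 0, 0, -0.005, 0, -0.035, 10], [0, 0, 0, -0.015, 0, -0.035, 10], [0, 0, 0, -0.02, 0.03, -0.03, 10], [0, 0, 0, -0.02, 0.088, -0.024, 10], [0, 0, 0, -0.02, 0.088, -0.024, 10], [0, 0, 0, -0.02, 0.088, -0.024, 10]]]}}

```text
time: 43.98
ee_pos: [0.5528, -0.3749, 0.078]
eef_rot: [0.671, 0.741, 0.0, 0.0]
ft_force: [-0.2, -0.7, -0.0]
width: 0.0219
grip_force: 20.0
```

```bash
python3 st.py; python3 -c "
from h import *
c=cam('wrist');s=readout.read_state();h=cv2.cvtColor(c['img'],cv2.COLOR_RGB2HSV);H,q,v=cv2.split(h)
# grey shank columns on rows 150..230
for y in (150,160,175,190,205,220): 
  row=(q[y,290:365]<45)&(v[y,290:365]>70); b=blobs(row[None],5);print(y,[(290+st[0],st[2]) for st,ce in b])
m=((H<6)|(H>174))&(q>150)&(v>50);print(blobs(m,200))
im=np.vstack([c['img'][60:300,150:470]]);cv2.imwrite('pics/w16.png',cv2.resize(im,None,fx=2.4,fy=2.4)[:,:,::-1])
print('bore',W([57,-128,78]),'hole arm',proj(c,[W([57,-141,78])]))"
```

```text
t 43.975 f tool [-0.68 -0.26  0.03] tau tool [ 0.086 -0.178  0.009] caddy [  55.5 -224.    78. ] w 0.02191215270753284
150 [(290, 6), (297, 18), (318, 12), (340, 5), (350, 11)]
160 [(290, 9), (300, 13), (314, 19), (336, 6)]
175 [(298, 6), (305, 6), (312, 23), (344, 6)]
190 [(297, 7), (312, 23)]
205 [(313, 11), (325, 10), (345, 6)]
220 [(320, 15)]
[([299, 261, 50, 44, 1749], [323.8, 285.7]), ([301, 336, 46, 15, 634], [323.8, 342.5])]
bore [ 0.5451847  -0.27921598  0.078     ] hole arm [[328.52881192 116.77928275]]
```

View pics/w16.png

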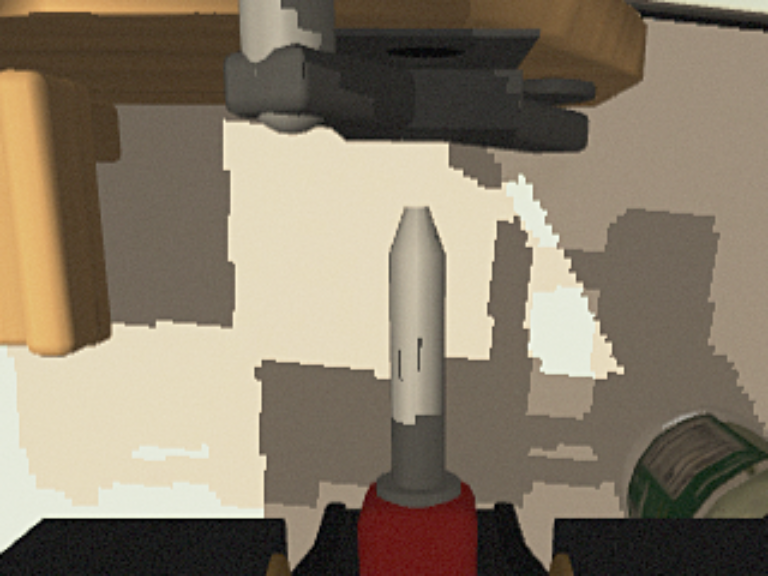

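The pin is held straight: shank on col 323, tip at row 146, facing the keeper arm's hole. The keeper arm is back against the cheek. Final push in stages.

Emit:
{"op": "step_arm", "data": {"deltas": [[[0, 0, 0.004, 0, 0.0013, -0.003, 10], [0, 0, 0.004, 0, 0.0013, -0.003, 10], [0, 0, 0.004, 0.01, 0.0013, -0.003, 10], [0, 0, 0.004, 0.018, 0.0013, -0.003, 10], [0, 0, 0.004, 0.026, 0.0013, -0.003, 10], [0, 0, 0.004, 0.026, 0.0013, -0.003, 10], [0, 0, 0.004, 0.026, 0.0013, -0.003, 10]]]}}

```text
time: 44.9
ee_pos: [0.5523, -0.3482, 0.0818]
eef_rot: [0.673, 0.74, 0.001, 0.001]
ft_force: [0.2, 0.3, 0.3]
width: 0.0221
grip_force: 20.0
```

```bash
python3 st.py; python3 -c "
from h import *
cams.camera('side')"; python3 st.py
```

```text
t 44.9 f tool [ 0.24  0.17 -0.31] tau tool [ 0.037 -0.152 -0.044] caddy [  57.6 -197.4   81.8] w 0.02208168586916349
t 44.95 f tool [-1.22 -0.13  0.64] tau tool [ 0.019 -0.144  0.001] caddy [  57.5 -197.6   81.8] w 0.02208069193601932
```

Emit:
{"op": "step_arm", "data": {"deltas": [[[0, 0, 0, 0.01, 0, 0.0005, 10], [0, 0, 0, 0.02, 0, 0.0005, 10], [0, 0, 0, 0.028, 0, 0.0005, 10], [0, 0, 0, 0.033, 0, 0.0005, 10], [0, 0, 0, 0.035, 0, 0.0005, 10], [0, 0, 0, 0.036, 0, 0.0005, 10], [0, 0, 0, 0.036, 0, 0.0005, 10]]]}}

```text
time: 45.82
ee_pos: [0.5489, -0.3124, 0.0812]
eef_rot: [0.673, 0.74, 0.001, 0.0]
ft_force: [-0.3, 0.1, 1.1]
width: 0.0219
grip_force: 20.0
```

```bash
python3 st.py
```

```text
t 45.825 f tool [ 0.15 -0.32 -1.11] tau tool [ 0.197 -0.04  -0.014] caddy [  57.5 -161.3   81.2] w 0.021879533315846328
```

Emit:
{"op": "step_arm", "data": {"deltas": [[[0, 0, 0, 0.001, 0, 0, 10], [0, 0, 0, 0.002, 0, 0, 10], [0, 0, 0, 0.003, 0, 0, 10], [0, 0, 0, 0.003, 0, 0, 10]]]}}

```text
time: 46.32
ee_pos: [0.5486, -0.3117, 0.0815]
eef_rot: [0.673, 0.739, -0.0, 0.002]
ft_force: [2.2, -9.7, -4.4]
width: 0.022
grip_force: 20.0
```

```bash
python3 st.py
```

```text
t 46.325 f tool [-9.81  1.27  4.49] tau tool [-0.294 -2.176  0.041] caddy [  57.3 -160.7   81.5] w 0.02195596632166116
```

Emit:
{"op": "step_arm", "data": {"deltas": [[[0, 0, 0, -0.002, 0, 0, 10], [0, 0, 0, -0.002, 0, 0, 50], [0, 0, 0, -0.002, 0, 0, 50], [0, 0, 0, -0.002, 0, 0, 50], [0, 0, 0, -0.002, 0, -0.03, 50], [0, 0, 0, -0.002, 0, -0.08, 50], [0, 0, 0, -0.015, 0, -0.14, 50], [0, 0, 0, -0.015, 0, -0.2, 50], [0, 0, 0, -0.015, 0, -0.2, 50], [0, 0, 0, -0.015, 0, -0.2, 50]]]}}

```text
time: 47.58
ee_pos: [0.5497, -0.3239, 0.2805]
eef_rot: [0.673, 0.74, 0.001, 0.0]
ft_force: [-0.2, 0.4, -1.3]
width: 0.0438
grip_force: 0.0
```

```bash
python3 -c "
from h import *
c=cam('wrist','w17.png');h=cv2.cvtColor(c['img'],cv2.COLOR_RGB2HSV);H,s,v=cv2.split(h)
m=((H<6)|(H>174))&(s>170)&(v>60);m[:,:250]=0;m[:,400:]=0;print(blobs(m,200))
k=np.argwhere(m)[:,::-1].astype(np.float32);q=np.array([onz(c,u,w,.089) for u,w in cv2.boxPoints(cv2.minAreaRect(k))]);print(q.mean(0),'caddy',(RC.inv().apply(q-O)*1e3).round(1).tolist())
vv=v<60;vv[270:]=0
for st,ce in blobs(vv,500): print(st,ce,onz(c,*ce,.14))
print('grip pred',proj(c,[W([17,0,139])]))"
python3 chk.py 2 scene|head -3; python3 chk.py 0 scene|head -1; python3 st.py
```

```text
[([312, 188, 23, 37, 811], [322.8, 206.0])]
[ 0.5475347  -0.31096118  0.089     ] caddy [[45.5, -141.7, 89.0], [67.1, -141.7, 89.0], [67.4, -178.0, 89.0], [45.2, -178.0, 89.0]]
[0, 0, 181, 92, 12458] [101.2, 35.8] [ 0.37114453 -0.19032385  0.14      ]
[251, 0, 37, 34, 1140] [269.2, 15.6] [ 0.49430208 -0.16521302  0.14      ]
[44, 97, 97, 102, 3074] [105.2, 148.0] [ 0.36791147 -0.27134681  0.14      ]
[0, 103, 79, 90, 2668] [32.4, 145.5] [ 0.30996555 -0.27497198  0.14      ]
[459, 178, 60, 58, 972] [489.3, 205.3] [ 0.68624397 -0.28762882  0.14      ]
[375, 246, 44, 24, 752] [395.2, 258.7] [ 0.61446336 -0.34224525  0.14      ]
grip pred [[268.62267431   0.91089064]]
scene [[400.0, 297.0], [414.0, 303.0], [397.0, 299.0], [412.0, 306.0], [386.0, 311.0], [402.0, 319.0], [383.0, 314.0], [399.0, 322.0]]
wood [([127, 101, 220, 223, 20475], [214.8, 200.9]), ([304, 102, 259, 39, 2357], [425.5, 119.9]), ([312, 124, 199, 50, 4464], [404.2, 151.5]), ([0, 217, 30, 32, 271], [11.9, 232.9]), ([0, 239, 180, 241, 10466], [97.0, 350.8]), ([0, 311, 95, 119, 3794], [36.1, 372.6]), ([336, 326, 69, 39, 676
[... 674 characters left out ...]
.4, 156.8]), ([44, 120, 39, 24, 293], [63.2, 131.2]), ([87, 145, 41, 27, 364], [108.7, 157.4]), ([29, 170, 100, 68, 723], [80.6, 203.0]), ([496, 207, 103, 240, 2280], [546.2, 333.7]), ([321, 235, 126, 82, 3423], [405.9, 271.6]), ([460, 280, 110, 177, 263], [517.2, 383.4]), ([379, 313, 22, 22, 277], [389.2, 323.5]), ([293, 365, 160, 107, 289], [376.4, 420.1]), ([213, 397, 71, 83, 531], [246.9, 434.2]), ([73, 434, 44, 46, 777], [94.0, 460.6])]
scene [[351.0, 274.0], [365.0, 281.0], [348.0, 277.0], [362.0, 283.0], [333.0, 286.0], [348.0, 293.0], [329.0, 289.0], [344.0, 296.0]]
t 47.725 f tool [ 0.55 -0.26 -0.6 ] tau tool [ 0.035 -0.07  -0.01 ] caddy [  56.9 -172.7  279.6] w 0.043337408904225806
```

```bash
python3 -c "
from h import *
print(r.close_job())"
```

```text
the job is handed in; nothing more can be done
None
```

The job is handed in: both mills found (light and dark) lie heavy end down in the right and left cradles, the keeper is shut over them, the lock pin is home, and I moved nothing else. `close_job` gave no verdict.

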